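# Pack the orange cover panels from the locked counter rack

## Robot

A 6-joint arm with a two-finger parallel gripper is mounted at the origin on the work surface. World frame = base frame: x ahead of the robot, y to its left, z up, the work surface at z = 0. Lengths are in m, angles in rad, forces in N, time in s.
With the tool pointing down it reaches from about 0.35 to 0.975 m from the base axis. Payload 4.9 kg.
Tool frame: the origin (TCP) lies on the centre line of the jaws, within the pads' length; the fingertips stand 17 mm ahead of it and the grasp point (between the pads) lies 2 mm behind it; z points along the fingers, y is the line along which they close (so a half turn about z gives the same grasp; the last joint's range is limited). The gripper opens to 85 mm and grips with 20 to 120 N. Pads are 22 mm wide; open, the fingers measure 114 mm over their backs; the gripper's body (76 mm by 85 mm) begins 54 mm behind the grasp point. The pads swing forward as they close: fully open they stand 13 mm farther back than shut.
Start: joints at [-1.463, 0.053, 1.613, -0, 1.476, -0.119], TCP at [0.141, -0.609, 0.248] pointing down, gripper open.
Joint ranges: [-3.01, 3.01], [-1.01, 2.22], [0.06, 2.58], [-1.02, 4.17], [0.09, 2.62], [-3.14, 3.14]. Speed limits (rad/s): [2.57, 2.57, 3.14, 3.14, 3.14, 3.14].

## Interface

Orientations are given as a rotation vector (axis times angle).
In Python, from bench import ctrl, vision, models gives the robot as it stands. The module is installed in compiled form; this text tells all that it offers.
- The arm moves only by the tool servo_tool, never from a script. Its arguments are lists of equal length, an entry for each row: "dp": the shift along the tool's x, y, z in units of 5 cm (1.0 is 5 cm), a list of three; "dr": the turn, a rotation vector about the tool's x, y, z in units of 0.08 rad (1.0 is 0.08 rad), a list of three; "gripper": the opening, from -1 (shut) to 1 (fully open). A call has 1 to 20 rows; each row shifts and turns the commanded pose from where the row before left it, along the tool's axes as they then stand; what a row does not reach is not made up. A row lasts 1/10 s, in which the tool goes at most 50 mm and 8.59 degrees, less where a joint would pass 70% of its speed; a pose out of reach is approached as far as the arm can. A call with a number of a shift or a turn outside -1 to 1 is refused whole. A call with a gripper value outside its range is refused whole. The fingers move at their own pace and stop on an object; "newtons" is the grip in N (left out, the last holds). Time passes only in rows, so rows that do not move let the fingers close. It gives the time, the measured TCP pose, the force, the opening and the grip force at its end, in the units of the state.
- ctrl.get_obs(): the state, without advancing time (a new reading comes with each control period).
- vision.read_camera(name): name is "scene" or "top" or "wrist"; returns a dict with "color" (384x512x3 uint8, red, green, blue), "mtx" (3x3 intrinsics, pixels), "dist_coeffs" ([k1, k2, p1, p2, k3] as OpenCV has them; the pictures are not rectified), "position" and "attitude" of the camera in the world; the wrist camera has in their place "mount" (4x4, takes a point from camera to tool coordinates, whose origin is the TCP and whose axes are the flange's). Camera axes: x right, y up, looking along -z (the intrinsics and any distortion apply to the point x, -y, -z); pixel columns grow to the right and rows downward; lengths in m; the calibration is good to about 2 mm. A picture is of the moment at which its call begins: read the wrist's pose just before it. There is no depth.
- ctrl.close_job(): hands the job in; it is judged then, once.
Trained networks look in the newest picture that a camera, given by its name, has taken for a name from the list of things; names that differ only in an ending like _2 or _b are one class to them, and where a whole thing is asked for, a point or a joint stands for the part that bears it (a point fixed in the world has none). Each returns a list of dicts, best first, with "score" (0 to 1); they miss things now and then, are a little off and sometimes report something else, mostly with a low value. They report only what shows in the picture. A call takes as long as a camera call. They do not tell look-alikes from the thing itself.
- models.cut_out(query, camera): "region" (384x512 bool, what is visible of it) and "location" ([column, row] in pixels, amid what is visible of it).
The state is a dict: "time_s": time; "joints": joint angles; "qd": joint speeds; "joint_torque": joint torques, N m; "position": TCP position; "tcp_rot": TCP orientation; "ft_force": force on the tool from outside, world axes, zero at the start; "torque": the same for the moment, N m; "grip_width": finger opening in m; "finger_force": force on a finger pad.
Only numpy, scipy, OpenCV 4.12 (cv2) and the standard library are available. Lean on these libraries where they do the work, as an engineer would, in place of code of your own. Each camera call takes 0.05 s, during which the arm holds its last target. There are 200 camera calls.

## Task

Take the red key from its stand and use its blade to turn the rack's cam lock a quarter turn anticlockwise until it is fully unlocked, then slide every orange panel up out of the rack and stand each one upright, fully down, in a slot of the customer's carton; leave the white panel in the rack. When all the orange panels are packed, turn the lock fully back to locked with the key and put the key back upright in its stand, fully home. Do not disturb the box of bolts, the oil can or the screwdriver.

Things in the scene. Friction and masses are not known exactly. Their poses are not given: they have to be found in the camera images.
- rack: fixed blue slotted rack, 132 mm deep (x) by 262 mm long (y); origin at the centre of its underside. Five slots run along its x, at y = -92, -46, 0, 46, 92 mm, each 10 mm wide, 116 mm long, its floor 15 mm and its mouth 60 mm above the counter. The grey lock housing (100 by 64 mm, 78 mm high) stands at the rack's +y end, the cam's axis at rack x = +15, y = +168 mm
- bar_mid (a point): middle of the steel retainer bar, which runs along the rack's y at rack x = +70 mm, top 142 mm high; its five yellow tabs (16 mm wide, 143 mm high, rack x from +36 to +68 mm) cover the +x top corners of the slots while locked, so no panel lifts out. Unlocking slides the bar 23 mm to rack +y: the tabs then stand between the slots. The middle of each panel's top edge is always open to a grasp
- cam_slot (a point): centre of the floor of the slot in the brass cam lock on top of the lock housing, 86 mm above the counter, on the cam's vertical turning axis. The slot is 7 mm wide, 10 mm deep (mouth 96 mm above the counter), 36 mm long and open at both ends; it runs along this point's x axis, which turns with the cam
- cam (a joint): angle of the cam lock: 0 = locked (slot along the rack's x), 1.571 = fully unlocked (slot along the rack's y). Seen from above it unlocks anticlockwise and locks clockwise, a quarter turn with a stop at each end; it stays where it is left. It needs about 0.1 N m; the blade has some 10 degrees of play in the slot either way
- key_grip (a point): the loose lock key, upright in its stand: red handle 40 (x) by 20 (y) by 74 mm tall, flat steel blade below, 28 (x) by 3 (y) mm, 30 mm long; 0.12 kg. This point is the centre of the handle, 67 mm above the blade's lower end and 37 mm above the handle's underside; z points up when the blade points down
- key_tip (a point): middle of the lower end of the key's blade, 67 mm below the handle's centre
- stand: fixed green key stand, 70 (x) by 60 (y) by 45 mm high, origin at the centre of its underside; in the middle of its top is a slot 36 mm long (x) by 11 mm wide (y), 36 mm deep. The key's blade stands in it and the handle's underside rests on the stand's top, the handle's centre then 82 mm above the counter
- carton: loose customer's carton (brown walls, grey slotted insert), 130 (x) by 206 (y) by 75 mm high, 0.9 kg, origin at the centre of its underside. Four slots along its x, at y = -72, -24, 24, 72 mm, each 14 mm wide, 120 mm long, mouth 68 mm and floor 8 mm above the counter. A panel standing in one has its centre 68 mm and its top edge 128 mm above the counter
- orange0_center (a point): orange panel, a plate 100 mm wide (its x), 6 mm thick (its y) and 120 mm tall (its z), about 0.12 kg, with four small dark screw holes; this point is its centre, half-way up. It starts upright in a slot of the rack, its underside 15 mm above the counter and its top edge at 135 mm. May be absent
- orange1_center (a point): orange panel, a plate 100 mm wide (its x), 6 mm thick (its y) and 120 mm tall (its z), about 0.12 kg, with four small dark screw holes; this point is its centre, half-way up. It starts upright in a slot of the rack, its underside 15 mm above the counter and its top edge at 135 mm. May be absent
- orange2_center (a point): orange panel, a plate 100 mm wide (its x), 6 mm thick (its y) and 120 mm tall (its z), about 0.12 kg, with four small dark screw holes; this point is its centre, half-way up. It starts upright in a slot of the rack, its underside 15 mm above the counter and its top edge at 135 mm. May be absent
- orange3_center (a point): orange panel, a plate 100 mm wide (its x), 6 mm thick (its y) and 120 mm tall (its z), about 0.12 kg, with four small dark screw holes; this point is its centre, half-way up. It starts upright in a slot of the rack, its underside 15 mm above the counter and its top edge at 135 mm. May be absent
- white_center (a point): the one white panel, a plate 100 mm wide (its x), 6 mm thick (its y) and 120 mm tall (its z), about 0.12 kg, with four small dark screw holes; this point is its centre, half-way up. It starts upright in a slot of the rack, its underside 15 mm above the counter and its top edge at 135 mm. It belongs to the shop and stays in the rack
- bolt_box: bystander: closed cardboard box of bolts, 130 by 90 by 60 mm, origin at the centre of its underside
- oil_can: bystander: oil can 64 mm across and 170 mm tall, origin at the centre of its underside
- driver: bystander: yellow-handled screwdriver lying on the counter
Things that resemble listed ones, but are neither listed nor needed, are in the scene too. Leave any purple look-alike of the part that bears orange0_center alone.

How it is judged:
By the outcome, as a careful person would: the job done as asked, in the order asked, and still so for the second after the job is handed in, with the robot touching nothing.
Of orange0, orange1, orange2, orange3 only 2 to 4 are there at a start; the rules pass over those that are not, and their reading is None.
At some moment in a run one of carton may be knocked a few centimetres aside while the robot is not near it.
It also fails if it takes over 210 s, if anything falls off the work surface, if the arm or the gripper's body presses on something with over 40 N, if the wrist force passes 120 N, or if a joint passes its speed limit or range.

## Working session

There is one attempt and no reset: what is moved stays moved. The work goes in short steps, Python scripts to look and compute and a tool call to move; the robot and the scene stay as the last step left them, time stands still between calls to the robot, and variables do not carry over. Pictures are saved under pics/ and viewed, at most 14 in all, crops included, and the job is handed in when it is done.

Besides the shell and the picture viewer there is one more tool, called after "Emit:" by a JSON object that holds its "method" and its "body". servo_tool: Moves the arm, as the interface text tells. Its arguments: {"type":"object","properties":{"dp":{"type":"array"},"dr":{"type":"array"},"gripper":{"type":"array"},"newtons":{"type":"number"}},"required":["dp","dr","gripper"]}

```bash
mkdir -p pics; ls
python3 - <<'E'
from bench import ctrl, vision, models
import cv2,numpy as np
o=ctrl.get_obs()
print({k:np.round(v,3) for k,v in o.items()})
for n in ["scene","top"]:
    c=vision.read_camera(n)
    cv2.imwrite(f"pics/{n}0.png",cv2.resize(c["color"][:,:,::-1],(800,600),interpolation=cv2.INTER_CUBIC))
    print(n,c["mtx"],c["dist_coeffs"],c["position"],c["attitude"])
c=vision.read_camera("wrist");print(c["mtx"],c["dist_coeffs"],c["mount"])
E
```

```text
pics
{'time_s': np.float64(0.0), 'joints': array([-1.463,  0.053,  1.614, -0.   ,  1.476, -0.119]), 'qd': array([ 0.001, -0.002,  0.   ,  0.001,  0.001, -0.001]), 'joint_torque': array([ 2.0000e-03, -3.9368e+01, -3.7017e+01,  0.0000e+00,  7.0000e-03,
       -0.0000e+00]), 'position': array([ 0.14 , -0.608,  0.247]), 'tcp_rot': array([-3.119, -0.355,  0.   ]), 'ft_force': array([-0.638, -0.532, -0.112]), 'torque': array([-0.027,  0.001, -0.101]), 'finger_force': np.float64(0.0), 'grip_width': np.float64(0.085)}
scene [[497.12113408   0.         256.06140231]
 [  0.         497.12113408 191.04872659]
 [  0.           0.           1.        ]] [-0.17502189  0.          0.          0.          0.        ] [1.48326251 0.29150215 1.31991302] [0.46167121 0.62543788 1.77825831]
top [[428.87063815   0.         258.74819948]
 [  0.         428.87063815 190.44420873]
 [  0.           0.           1.        ]] [0.0010236 0.        0.        0.        0.       ] [0.35102078 0.02540553 1.40150386] [ 0.09857406 -0.14206028 -1.53567486]
[[341.67384822   0.         253.70436566]
 [  0.         341.67384822 191.59503725]
 [  0.           0.           1.        ]] [-0.0422479  0.         0.         0.         0.       ] [[ 6.99419207e-04  9.53401039e-01  3.01705104e-01  7.68953302e-02]
 [ 9.99998934e-01 -1.05345798e-03  1.01075343e-03 -4.00843672e-04]
 [ 1.28148702e-03  3.01704075e-01 -9.53400760e-01 -1.25412278e-01]
 [ 0.00000000e+00  0.00000000e+00  0.00000000e+00  1.00000000e+00]]
```

View pics/scene0.png

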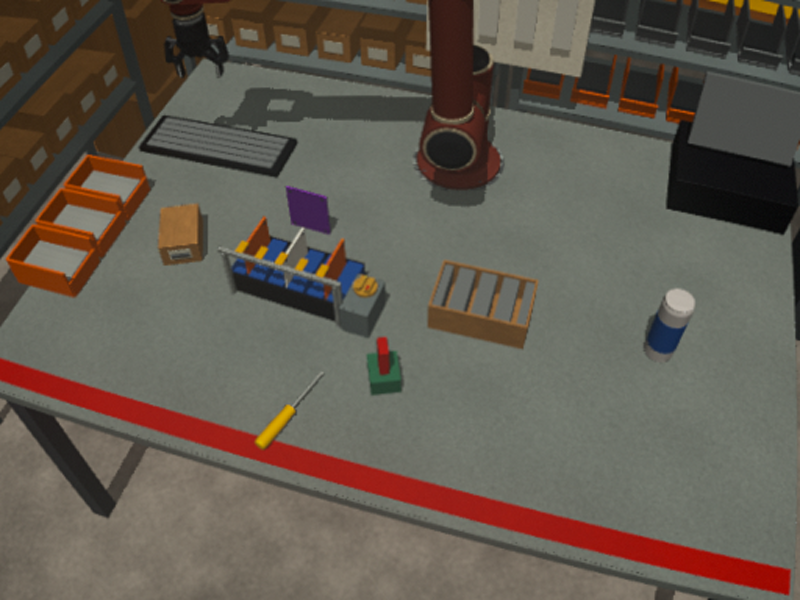

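View pics/top0.png

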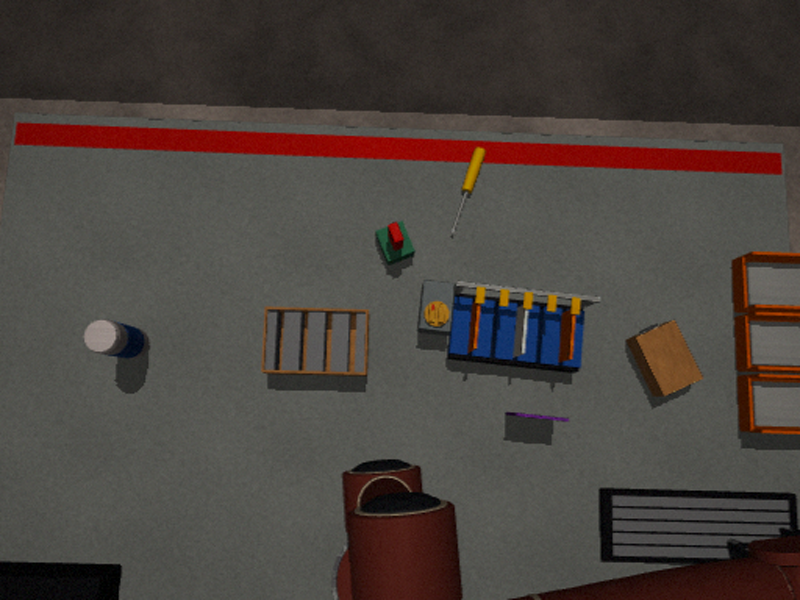

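The top view shows: the stand and key at (395,240), lock (437,312), and rack with orange panels at about (476,325) and (570,335) and a white one at (524,332). The carton is at (316,341). The purple look-alike stands loose at (537,416), so I leave that alone.

```bash
cat > h.py <<'E'
from bench import ctrl, vision, models
import cv2,numpy as np
from scipy.spatial.transform import Rotation as R
from scipy.optimize import minimize
def tcp():
    o=ctrl.get_obs(); T=np.eye(4); T[:3,:3]=R.from_rotvec(o["tcp_rot"]).as_matrix(); T[:3,3]=o["position"]; return T
def cam(n):
    T=tcp() if n=="wrist" else None
    c=vision.read_camera(n)
    if n=="wrist": C=T@np.array(c["mount"])
    else:
        C=np.eye(4);C[:3,:3]=R.from_rotvec(c["attitude"]).as_matrix();C[:3,3]=c["position"]
    c["C"]=C; return c
def proj(c,P):
    P=np.atleast_2d(P); q=(P-c["C"][:3,3])@c["C"][:3,:3]*[1,-1,-1]
    return cv2.projectPoints(q.reshape(-1,1,3),np.zeros(3),np.zeros(3),c["mtx"],np.array(c["dist_coeffs"]))[0][:,0]
def unproj(c,uv,z):
    u=cv2.undistortPoints(np.array(uv,float).reshape(-1,1,2),c["mtx"],np.array(c["dist_coeffs"]))[:,0]
    d=np.c_[u[:,0],-u[:,1],-np.ones(len(u))]@c["C"][:3,:3].T; o=c["C"][:3,3]
    return o+d*((z-o[2])/d[:,2])[:,None]
def box(x0,x1,y0,y1,z0,z1): return np.array([[x,y,z] for x in(x0,x1) for y in(y0,y1) for z in(z0,z1)],float)
def place(P,x,y,a):
    c,s=np.cos(a),np.sin(a); P=np.asarray(P,float); return np.c_[P[:,0]*c-P[:,1]*s+x,P[:,0]*s+P[:,1]*c+y,P[:,2]]
def fit(boxes,views,p0):
    """boxes: list of corner arrays; views: list of (cam,mask); maximise soft IoU"""
    def cost(p):
        t=0
        for c,m in views:
            S=np.zeros((384*2,512*2),np.uint8)
            for b in boxes:
                h=cv2.convexHull((proj(c,place(b,*p))*2+.5).astype(np.float32)); cv2.fillConvexPoly(S,np.round(h*16).astype(np.int32),1,cv2.LINE_AA,4)
            M=cv2.resize(m.astype(np.uint8),None,fx=2,fy=2,interpolation=cv2.INTER_NEAREST)
            t+=1-(S&M).sum()/max(1,(S|M).sum())
        return t
    best=None
    for da in(-.3,0,.3):
        x0=np.array(p0)+[0,0,da]
        r=minimize(cost,x0,method="Nelder-Mead",options=dict(initial_simplex=[x0,x0+[.02,0,0],x0+[0,.02,0],x0+[0,0,.15]],xatol=2e-4,fatol=1e-4))
        if best is None or r.fun<best.fun: best=r
    return best.x,best.fun/len(views)
def mask(q,n):
    r=models.cut_out(q,n); return r
STAND=[box(-.035,.035,-.03,.03,0,.045)]
CARTON=[box(-.065,.065,-.103,.103,0,.075)]
RACK=[box(-.066,.066,-.131,.131,0,.06)]
HOUS=[box(-.035,.065,.136,.2,0,.078)]
E
python3 - <<'E'
from h import *
cs={n:cam(n) for n in("top","scene")}
A={}
for n in cs:
    for q in["rack","cam","key_grip","stand","carton","orange0_center","white_center","bolt_box","oil_can","driver"]:
        r=models.cut_out(q,n); A[q,n]=r
        print(n,q,[(round(d["score"],2),np.round(d["location"]).tolist(),int(d["region"].sum())) for d in r[:5]])
t=cs["top"]
for q,b,z in(("stand",STAND,.045),("carton",CARTON,.075)):
    p=unproj(t,[A[q,"top"][0]["location"]],z)[0]
    v=[(cs[n],A[q,n][0]["region"]) for n in cs if A[q,n]]
    print(q,p,fit(b,v,[p[0],p[1],0]),fit(b,v[:1],[p[0],p[1],0]))
s=.64
# hand-picked: housing top corners, tops
for nm,uv,z in(("cam",[437,313],.09),("hous tl",[424,281],.078),("rack far left top",[449,360],.06),("rack right",[581,370],.06),("key top",[394,229],.119),("oL",[474,349],.135),("oL+",[478,303],.135),("oR-",[571,360],.135),("w-",[523,355],.135),("w+",[528,307],.135),("purple",[537,414],.12)):
    print(nm,np.round(unproj(t,[[uv[0]*s,uv[1]*s]],z)[0],3))
E
```

```text
top rack [(0.72, [322.0, 206.0], 4248)]
top cam [(0.74, [278.0, 200.0], 209)]
top key_grip [(0.48, [249.0, 151.0], 133)]
top stand [(0.61, [251.0, 157.0], 335)]
top carton [(0.73, [201.0, 221.0], 2871)]
top orange0_center [(0.76, [364.0, 218.0], 242), (0.62, [347.0, 265.0], 30)]
top white_center [(0.62, [336.0, 214.0], 211)]
top bolt_box [(0.86, [425.0, 228.0], 1500), (0.74, [249.0, 158.0], 316)]
top oil_can [(0.87, [74.0, 215.0], 815)]
top driver [(0.58, [301.0, 109.0], 259)]
scene rack [(0.55, [196.0, 182.0], 3518)]
scene cam [(0.48, [234.0, 180.0], 195)]
scene key_grip [(0.71, [247.0, 230.0], 192), (0.37, [176.0, 274.0], 246)]
scene stand [(0.75, [248.0, 244.0], 412)]
scene carton [(0.86, [307.0, 197.0], 2950)]
scene orange0_center [(0.85, [165.0, 154.0], 246)]
scene white_center [(0.63, [190.0, 162.0], 271)]
scene bolt_box [(0.97, [116.0, 152.0], 1032)]
scene oil_can [(0.69, [430.0, 206.0], 943), (0.33, [183.0, 172.0], 650)]
scene driver [(0.88, [178.0, 272.0], 280)]
stand [0.66973085 0.02029594 0.045     ] (array([0.68201725, 0.01458041, 0.41359972]), np.float64(0.27830700348581183)) (array([0.68198322, 0.01496339, 0.40600926]), np.float64(0.3058455114822547))
carton [0.45725029 0.16592231 0.075     ] (array([0.46674562, 0.16639902, 0.00434536]), np.float64(0.03064040988228134)) (array([0.46664932, 0.16636378, 0.00349296]), np.float64(0.03006945620870749))
cam [ 0.526 -0.074  0.09 ]
hous tl [ 0.592 -0.047  0.078]
rack far left top [ 0.436 -0.102  0.06 ]
rack right [ 0.425 -0.368  0.06 ]
key top [0.686 0.017 0.119]
oL [ 0.454 -0.142  0.135]
oL+ [ 0.542 -0.149  0.135]
oR- [ 0.439 -0.327  0.135]
w- [ 0.445 -0.236  0.135]
w+ [ 0.538 -0.245  0.135]
purple [ 0.336 -0.266  0.12 ]
```

Emit:
{"method": "servo_tool", "body": {"dp": [[0.3, -0.23, -0.05], [0.6, -0.465, -0.05], [0.6, -0.465, -0.05], [0.6, -0.465, -0.05], [0.6, -0.465, -0.05], [0.6, -0.465, -0.05], [0.6, -0.465, 0], [0.6, -0.465, 0], [0.6, -0.465, 0], [0.6, -0.465, 0], [0.6, -0.465, 0], [0.6, -0.465, 0], [0.6, -0.465, 0], [0.6, -0.465, 0], [0.6, -0.465, 0], [0.6, -0.465, 0], [0.6, -0.465, 0], [0.6, -0.465, 0], [0.6, -0.465, 0], [0.6, -0.465, 0]], "dr": [[0, 0, 0], [0, 0, 0], [0, 0, 0], [0, 0, 0], [0, 0, 0], [0, 0, 0], [0, 0, 0], [0, 0, 0], [0, 0, 0], [0, 0, 0], [0, 0, 0], [0, 0, 0], [0, 0, 0], [0, 0, 0], [0, 0, 0], [0, 0, 0], [0, 0, 0], [0, 0, 0], [0, 0, 0], [0, 0, 0]], "gripper": [1, 1, 1, 1, 1, 1, 1, 1, 1, 1, 1, 1, 1, 1, 1, 1, 1, 1, 1, 1]}}

```text
time_s: 3.25
position: [0.609, -0.0334, 0.2636]
tcp_rot: [-3.121, -0.357, -0.001]
ft_force: [0.7, -0.6, -0.0]
grip_width: 0.0856
finger_force: 0.0
```

Run:
```python
from h import *
import pickle
c=cam("wrist"); print(np.round(tcp(),4))
cv2.imwrite("pics/w1.png",cv2.resize(c["color"][:,:,::-1],(800,600),interpolation=cv2.INTER_CUBIC))
pickle.dump({k:c[k] for k in("color","mtx","dist_coeffs","C")},open("w1.pkl","wb"))
```

```text
[[ 0.9734  0.229   0.0025  0.6113]
 [ 0.229  -0.9734  0.0038 -0.0294]
 [ 0.0033 -0.0032 -1.      0.2634]
 [ 0.      0.      0.      1.    ]]
```

View pics/w1.png

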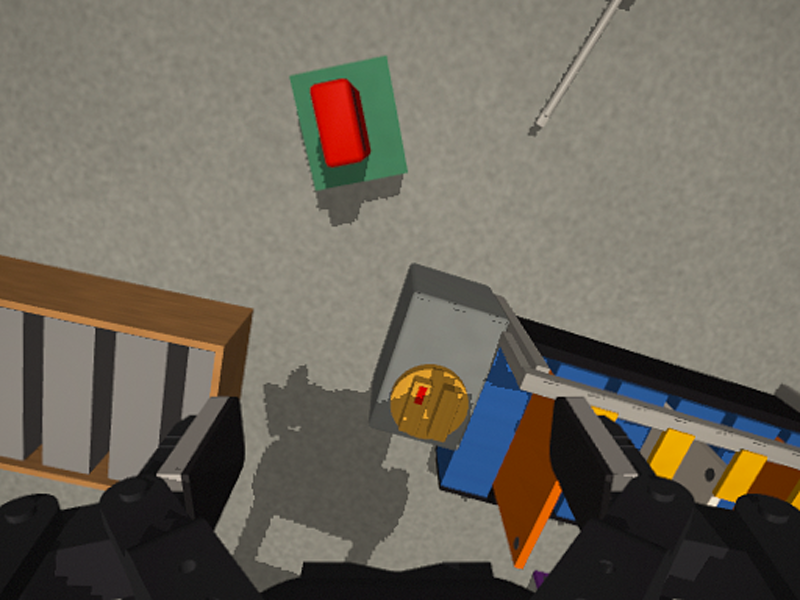

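Key at (340,122), cam at (429,403) with its slot running (419,375)–(440,435), housing's front edge (413,291)–(508,319), orange panel's top edge about (535,490).

Run:
```python
from h import *
import pickle
c=pickle.load(open("w1.pkl","rb"))
hsv=cv2.cvtColor(c["color"],cv2.COLOR_RGB2HSV); H,S,V=[hsv[:,:,i].astype(int) for i in range(3)]
red=((H<6)|(H>174))&(S>180)&(V>70); red[150:]=0
gr=(H>60)&(H<95)&(S>80)&(V>30); gr[150:]=0
print(red.sum(),gr.sum())
HAND=[box(-.02,.02,-.01,.01,.045,.119)]
print("key",fit(HAND,[(c,red)],[.69,.015,.4]))
print("stand",fit(STAND+HAND,[(c,red|gr)],[.69,.015,.4]))
s=.64
for nm,uv,z in(("s1",[290,75],.045),("s2",[387,57],.045),("s3",[407,172],.045),("s4",[316,190],.045),("h1",[413,291],.078),("h2",[508,319],.078),("cam",[429,403],.096),("camL",[391,403],.096),("camR",[468,403],.096),("o-",[519,566],.135)):
    print(nm,np.round(unproj(c,[[uv[0]*s,uv[1]*s]],z)[0],4))
im=c["color"][215:300,220:370,::-1]; cv2.imwrite("pics/w1c.png",cv2.resize(im,(800,453),interpolation=cv2.INTER_CUBIC))
```

```text
1514 2934
key (array([0.68076886, 0.01337746, 0.42946633]), np.float64(0.1345246604717656))
stand (array([0.68088178, 0.01406937, 0.42026745]), np.float64(0.070719732581218))
s1 [0.7012 0.0546 0.045 ]
s2 [ 7.24e-01 -1.00e-04  4.50e-02]
s3 [ 0.6612 -0.0273  0.045 ]
s4 [0.6373 0.0266 0.045 ]
h1 [ 0.5954 -0.0461  0.078 ]
h2 [ 0.5912 -0.1077  0.078 ]
cam [ 0.533  -0.0709  0.096 ]
camL [ 0.5277 -0.0481  0.096 ]
camR [ 0.5384 -0.0942  0.096 ]
o- [ 0.4583 -0.1434  0.135 ]
```

View pics/w1c.png

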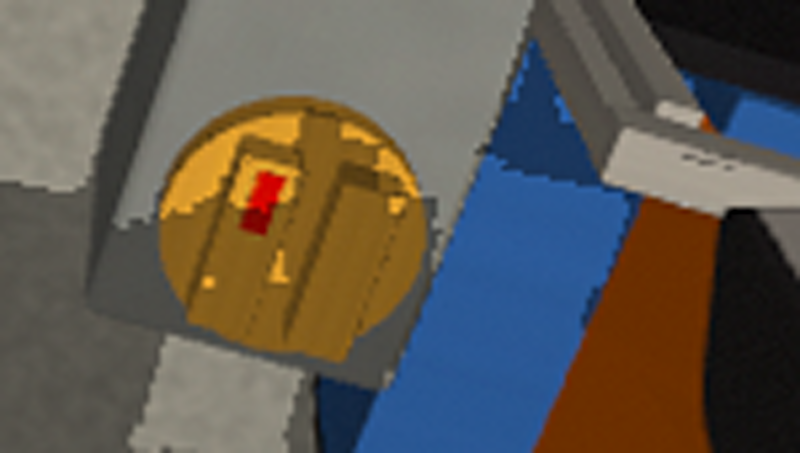

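Emit:
{"method": "servo_tool", "body": {"dp": [[0, 0, 0], [0, 0, 0], [0, 0, 0], [0.4, -0.05, 0], [0.4, -0.06, 0], [0.4, -0.06, 0], [0.4, -0.06, 0], [0.02, 0, 0], [0, 0, 0.5], [0, 0, 0.5], [0, 0, 0.5], [0, 0, 0.5], [0, 0, 0.27], [0, 0, 0], [0, 0, 0], [0, 0, 0]], "dr": [[0, 0, -0.77], [0, 0, -0.77], [0, 0, -0.76], [0, 0, 0], [0, 0, 0], [0, 0, 0], [0, 0, 0], [0, 0, 0], [0, 0, 0], [0, 0, 0], [0, 0, 0], [0, 0, 0], [0, 0, 0], [0, 0, 0], [0, 0, 0], [0, 0, 0]], "gripper": [1, 1, 1, 1, 1, 1, 1, 1, 1, 1, 1, 1, 1, 1, 1, 1]}}

```text
time_s: 4.9
position: [0.6793, 0.007, 0.1521]
tcp_rot: [3.075, 0.641, 0.005]
ft_force: [-0.2, -0.0, 0.9]
grip_width: 0.0855
finger_force: 0.0
```

```bash
cat >> h.py <<'E'
def go(x,y,z,yaw,T=None):
    """print units needed from measured pose: yaw first, then dp in turned tool axes"""
    T=tcp() if T is None else T
    a=np.arctan2(T[1,0],T[0,0]); d=(yaw-a+np.pi)%(2*np.pi)-np.pi
    v=np.array([x,y,z])-T[:3,3]
    print("at",np.round(T[:3,3],4),"yaw %.3f tilt %.4f"%(a,np.arccos(-T[2,2])),"| drz %.2f"%(-d/.08),"dp %.2f %.2f %.2f"%((v[0]*np.cos(yaw)+v[1]*np.sin(yaw))/.05,(v[0]*np.sin(yaw)-v[1]*np.cos(yaw))/.05,-v[2]/.05))
E
python3 - <<'E'
from h import *
go(.681,.0138,.085,.415)
E
```

```text
at [0.6793 0.007  0.1521] yaw 0.411 tilt 0.0033 | drz -0.05 dp 0.09 -0.11 1.34
```

Emit:
{"method": "servo_tool", "body": {"dp": [[0.09, -0.11, 0.1], [0, 0, 0.3], [0, 0, 0.3], [0, 0, 0.3], [0, 0, 0.3], [0, 0, 0.04], [0, 0, 0], [0, 0, 0]], "dr": [[0, 0, -0.05], [0, 0, 0], [0, 0, 0], [0, 0, 0], [0, 0, 0], [0, 0, 0], [0, 0, 0], [0, 0, 0]], "gripper": [1, 1, 1, 1, 1, 1, 1, 1]}}

```text
time_s: 5.7
position: [0.6807, 0.0138, 0.0834]
tcp_rot: [3.074, 0.647, 0.002]
ft_force: [0.7, 0.4, 0.1]
grip_width: 0.0853
finger_force: 0.0
```

Run:
```python
from h import *
go(.681,.0138,.085,.415)
```

```text
at [0.6807 0.0138 0.0834] yaw 0.415 tilt 0.0010 | drz -0.00 dp 0.00 0.00 -0.03
```

Emit:
{"method": "servo_tool", "body": {"dp": [[0, 0, 0], [0, 0, 0], [0, 0, 0], [0, 0, 0], [0, 0, 0], [0, 0, 0], [0, 0, 0], [0, 0, 0], [0, 0, 0], [0, 0, 0]], "dr": [[0, 0, 0], [0, 0, 0], [0, 0, 0], [0, 0, 0], [0, 0, 0], [0, 0, 0], [0, 0, 0], [0, 0, 0], [0, 0, 0], [0, 0, 0]], "gripper": [-1, -1, -1, -1, -1, -1, -1, -1, -1, -1], "newtons": 70}}

```text
time_s: 6.7
position: [0.6804, 0.014, 0.0831]
tcp_rot: [3.074, 0.647, 0.001]
ft_force: [-0.3, -0.4, 3.1]
grip_width: 0.0194
finger_force: 68.6
```

Run:
```python
from h import *
go(.533,-.071,.22,-.05); print(ctrl.get_obs()["grip_width"])
```

```text
at [0.6804 0.014  0.0831] yaw 0.415 tilt 0.0005 | drz 5.81 dp -2.86 1.84 -2.74
0.019352311390349996
```

Emit:
{"method": "servo_tool", "body": {"dp": [[0, 0, -0.2], [0, 0, -0.5], [0, 0, -0.5], [0, 0, -0.5], [0, 0, -0.5], [0, 0, -0.54], [0, 0, 0], [0, 0, 0], [0, 0, 0], [0, 0, 0], [0, 0, 0], [0, 0, 0], [-0.5, 0.25, 0], [-0.5, 0.25, 0], [-0.5, 0.25, 0], [-0.5, 0.25, 0], [-0.5, 0.28, 0], [-0.5, 0.28, 0], [-0.5, 0.28, 0], [0, 0, 0]], "dr": [[0, 0, 0], [0, 0, 0], [0, 0, 0], [0, 0, 0], [0, 0, 0], [0, 0, 0], [0, 0, 0.97], [0, 0, 0.97], [0, 0, 0.97], [0, 0, 0.97], [0, 0, 0.97], [0, 0, 0.96], [0, 0, 0], [0, 0, 0], [0, 0, 0], [0, 0, 0], [0, 0, 0], [0, 0, 0], [0, 0, 0], [0, 0, 0]], "gripper": [-1, -1, -1, -1, -1, -1, -1, -1, -1, -1, -1, -1, -1, -1, -1, -1, -1, -1, -1, -1]}}

```text
time_s: 8.7
position: [0.4985, -0.07, 0.2193]
tcp_rot: [3.14, -0.082, -0.002]
ft_force: [0.0, -0.1, -1.1]
grip_width: 0.0192
finger_force: 68.5
```

Emit:
{"method": "servo_tool", "body": {"dp": [[0, 0, 0], [0, 0, 0], [0, 0, 0]], "dr": [[0, 0, 0], [0, 0, 0], [0, 0, 0]], "gripper": [-1, -1, -1]}}

```text
time_s: 9.0
position: [0.5015, -0.0689, 0.2199]
tcp_rot: [-3.141, 0.077, -0.0]
ft_force: [0.2, 0.0, -1.5]
grip_width: 0.0193
finger_force: 68.5
```

Run:
```python
from h import *
import pickle
c=cam("wrist"); go(.533,-.071,.22,-.05)
pickle.dump({k:c[k] for k in("color","mtx","dist_coeffs","C")},open("w2.pkl","wb"))
cv2.imwrite("pics/w2.png",cv2.resize(c["color"][:,:,::-1],(800,600),interpolation=cv2.INTER_CUBIC))
```

```text
at [ 0.5015 -0.0689  0.2198] yaw -0.049 tilt 0.0001 | drz 0.01 dp 0.63 0.01 -0.00
```

View pics/w2.png

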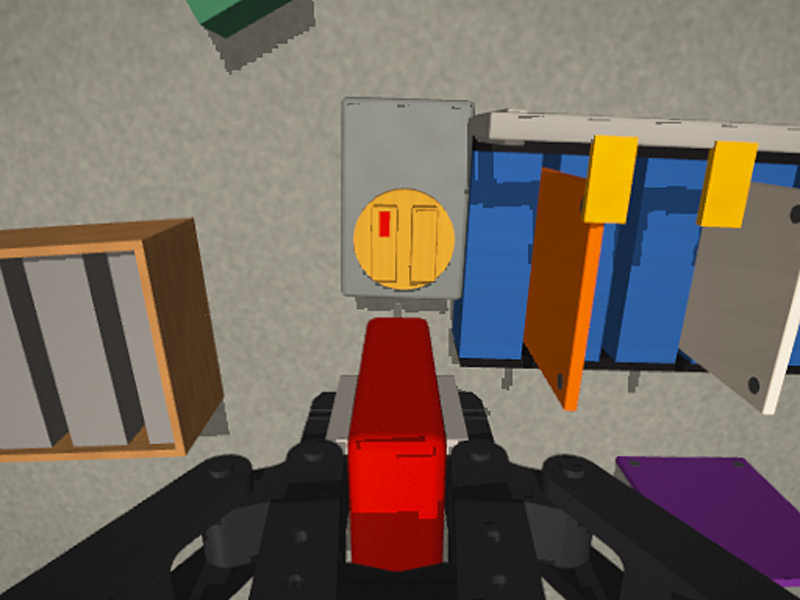

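Cam disc centred at (404,239), with the slot between the ridges at column ~404. The key is held straight at (397,440).

Run:
```python
from h import *
import pickle
c=pickle.load(open("w2.pkl","rb")); s=.64
for nm,uv,z in(("disc86",[404,239],.086),("disc96",[404,239],.096),("L",[353,239],.086),("R",[455,239],.086),("T",[404,188],.086),("B",[404,290],.086),("h++",[343,98],.078),("h+-",[474,103],.078),("h-+",[343,295],.078),("h--",[461,298],.078),("slotTop",[404.5,207],.096),("slotBot",[404,281],.096)):
    print(nm,np.round(unproj(c,[[uv[0]*s,uv[1]*s]],z)[0],4))
im=c["color"][110:200,215:305,::-1]; cv2.imwrite("pics/w2c.png",cv2.resize(im,(600,600),interpolation=cv2.INTER_CUBIC))
```

```text
disc86 [ 0.5271 -0.0732  0.086 ]
disc96 [ 0.5291 -0.0732  0.096 ]
L [ 0.5284 -0.0482  0.086 ]
R [ 0.5259 -0.0983  0.086 ]
T [ 0.5519 -0.0744  0.086 ]
B [ 0.501  -0.0721  0.086 ]
h++ [ 0.5945 -0.0475  0.078 ]
h+- [ 0.5892 -0.1093  0.078 ]
h-+ [ 0.4974 -0.04    0.078 ]
h-- [ 0.4928 -0.1018  0.078 ]
slotTop [ 0.5442 -0.0741  0.096 ]
slotBot [ 0.5085 -0.0723  0.096 ]
```

View pics/w2c.png

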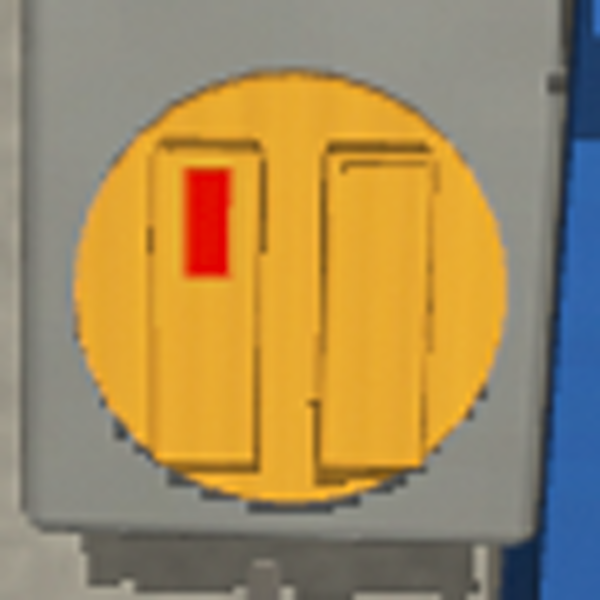

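Emit:
{"method": "servo_tool", "body": {"dp": [[0.25, 0.05, 0], [0.25, 0.03, 0], [0, 0, 0], [0, 0, 0.3], [0, 0, 0.3], [0, 0, 0.3], [0, 0, 0], [0, 0, 0], [0, 0, 0]], "dr": [[0, 0, 0.29], [0, 0, 0], [0, 0, 0], [0, 0, 0], [0, 0, 0], [0, 0, 0], [0, 0, 0], [0, 0, 0], [0, 0, 0]], "gripper": [-1, -1, -1, -1, -1, -1, -1, -1, -1]}}

```text
time_s: 9.95
position: [0.5259, -0.0749, 0.1754]
tcp_rot: [3.139, -0.115, 0.002]
ft_force: [0.6, 0.7, -0.9]
grip_width: 0.0194
finger_force: 68.5
```

Run:
```python
from h import *
go(.5264,-.0733,.155,-.072)
c=cam("wrist"); im=c["color"][120:384,130:390,::-1]; cv2.imwrite("pics/w3.png",cv2.resize(im,None,fx=2.2,fy=2.2,interpolation=cv2.INTER_CUBIC))
```

```text
at [ 0.5259 -0.0749  0.1754] yaw -0.073 tilt 0.0010 | drz -0.02 dp 0.01 -0.03 0.41
```

View pics/w3.png

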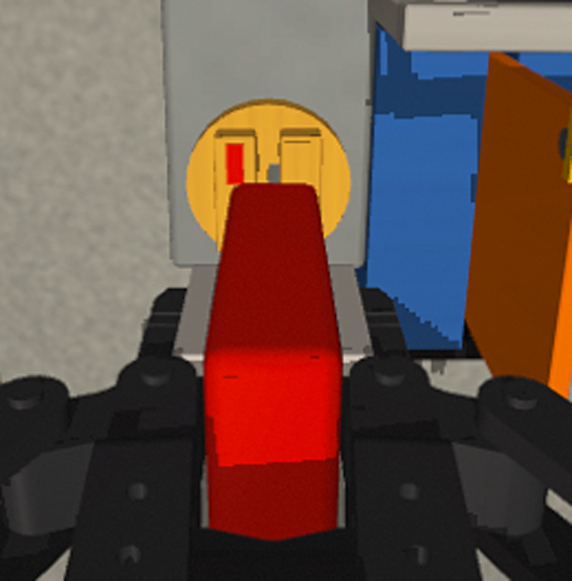

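The grey blade end at (274,172) is slightly right of the slot's middle (269). That matches the measured 1.6 mm offset, so I correct it and go down.

Emit:
{"method": "servo_tool", "body": {"dp": [[0.01, -0.035, 0], [0, 0, 0.05], [0, 0, 0.08], [0, 0, 0.08], [0, 0, 0.08], [0, 0, 0.06], [0, 0, 0.03], [0, 0, 0], [0, 0, 0]], "dr": [[0, 0, 0], [0, 0, 0], [0, 0, 0], [0, 0, 0], [0, 0, 0], [0, 0, 0], [0, 0, 0], [0, 0, 0], [0, 0, 0]], "gripper": [-1, -1, -1, -1, -1, -1, -1, -1, -1]}}

```text
time_s: 10.9
position: [0.5263, -0.0731, 0.1559]
tcp_rot: [3.139, -0.115, 0.0]
ft_force: [0.5, -0.3, -1.1]
grip_width: 0.0193
finger_force: 68.5
```

Run:
```python
from h import *
go(.5264,-.0733,.155,-.072);print(ctrl.get_obs()["torque"])
```

```text
at [ 0.5263 -0.0731  0.1559] yaw -0.073 tilt 0.0002 | drz -0.02 dp 0.00 0.00 0.02
[ 0.04359621 -0.01840881 -0.02851633]
```

Emit:
{"method": "servo_tool", "body": {"dp": [[0, 0, 0], [0, 0, 0], [0, 0, 0], [0, 0, 0], [0, 0, 0], [0, 0, 0], [0, 0, 0], [0, 0, 0], [0, 0, 0], [0, 0, 0], [0, 0, 0], [0, 0, 0], [0, 0, 0], [0, 0, 0], [0, 0, 0], [0, 0, 0], [0, 0, 0], [0, 0, 0], [0, 0, 0], [0, 0, 0]], "dr": [[0, 0, -0.5], [0, 0, -0.9], [0, 0, -0.9], [0, 0, -0.9], [0, 0, -0.9], [0, 0, -0.9], [0, 0, -0.9], [0, 0, -0.9], [0, 0, -0.9], [0, 0, -0.9], [0, 0, -0.9], [0, 0, -0.9], [0, 0, -0.9], [0, 0, -0.9], [0, 0, -0.9], [0, 0, -0.9], [0, 0, -0.9], [0, 0, -0.9], [0, 0, -0.9], [0, 0, -0.9]], "gripper": [-1, -1, -1, -1, -1, -1, -1, -1, -1, -1, -1, -1, -1, -1, -1, -1, -1, -1, -1, -1]}}

```text
time_s: 12.9
position: [0.5265, -0.0736, 0.1562]
tcp_rot: [2.464, 1.947, -0.0]
ft_force: [1.0, -2.3, -2.2]
grip_width: 0.019
finger_force: 68.4
```

Run:
```python
from h import *
go(.5264,-.0733,.155,-.072+1.571+.17);print(ctrl.get_obs()["torque"])
```

```text
at [ 0.5265 -0.0736  0.1562] yaw 1.337 tilt 0.0017 | drz -4.15 dp 0.01 -0.00 0.02
[-0.36215589 -0.10528325 -0.09628262]
```

Emit:
{"method": "servo_tool", "body": {"dp": [[0, 0, 0], [0, 0, 0], [0, 0, 0], [0, 0, 0], [0, 0, 0], [0, 0, 0], [0, 0, 0], [0, 0, 0], [0, 0, 0], [0, 0, 0]], "dr": [[0, 0, -0.6], [0, 0, -0.6], [0, 0, -0.6], [0, 0, -0.6], [0, 0, -0.6], [0, 0, -0.6], [0, 0, -0.4], [0, 0, -0.3], [0, 0, 0], [0, 0, 0]], "gripper": [-1, -1, -1, -1, -1, -1, -1, -1, -1, -1]}}

```text
time_s: 13.9
position: [0.5266, -0.0736, 0.1562]
tcp_rot: [2.098, 2.336, -0.0]
ft_force: [1.4, -3.6, -1.9]
grip_width: 0.0191
finger_force: 68.4
```

Run:
```python
from h import *
go(.5264,-.0733,.155,-.072+1.571+.17);print(ctrl.get_obs()["torque"])
```

```text
at [ 0.5266 -0.0736  0.1562] yaw 1.678 tilt 0.0017 | drz 0.11 dp 0.01 -0.00 0.02
[-0.70951754 -0.33643498 -0.23979435]
```

Emit:
{"method": "servo_tool", "body": {"dp": [[0, 0, 0], [0, 0, 0], [0, 0, 0], [0, 0, 0]], "dr": [[0, 0, -0.5], [0, 0, -0.4], [0, 0, 0], [0, 0, 0]], "gripper": [-1, -1, -1, -1]}}

```text
time_s: 14.3
position: [0.5266, -0.0736, 0.1562]
tcp_rot: [2.014, 2.409, 0.0]
ft_force: [1.4, -3.9, -1.5]
grip_width: 0.0193
finger_force: 68.8
```

Run:
```python
from h import *
go(.5264,-.0733,.155,-.072+1.571);o=ctrl.get_obs();print(o["torque"],o["ft_force"])
```

```text
at [ 0.5266 -0.0736  0.1562] yaw 1.749 tilt 0.0016 | drz 3.12 dp 0.00 -0.00 0.02
[-0.91994779 -0.43174122 -0.91343358] [ 1.44660977 -3.85388779 -1.53191361]
```

Emit:
{"method": "servo_tool", "body": {"dp": [[0, 0, 0], [0, 0, 0], [0, 0, 0], [0, 0, 0], [0, 0, -0.1], [0, 0, -0.3], [0, 0, -0.3], [0, 0, -0.3], [0, 0, -0.3], [0, 0, -0.3], [0, 0, 0], [0, 0, 0]], "dr": [[0, 0, 0.8], [0, 0, 0.8], [0, 0, 0.8], [0, 0, 0.72], [0, 0, 0], [0, 0, 0], [0, 0, 0], [0, 0, 0], [0, 0, 0], [0, 0, 0], [0, 0, 0], [0, 0, 0]], "gripper": [-1, -1, -1, -1, -1, -1, -1, -1, -1, -1, -1, -1]}}

```text
time_s: 15.5
position: [0.5263, -0.0731, 0.2363]
tcp_rot: [2.297, 2.142, 0.001]
ft_force: [-0.1, -0.6, -1.1]
grip_width: 0.0192
finger_force: 68.9
```

Run:
```python
from h import *
import pickle
c=cam("wrist"); go(.681,.0138,.23,.415)
pickle.dump({k:c[k] for k in("color","mtx","dist_coeffs","C")},open("w4.pkl","wb"))
cv2.imwrite("pics/w4.png",cv2.resize(c["color"][:,:,::-1],(800,600),interpolation=cv2.INTER_CUBIC))
```

```text
at [ 0.5259 -0.0729  0.2353] yaw 1.501 tilt 0.0009 | drz 13.58 dp 3.54 -0.34 0.11
```

View pics/w4.png

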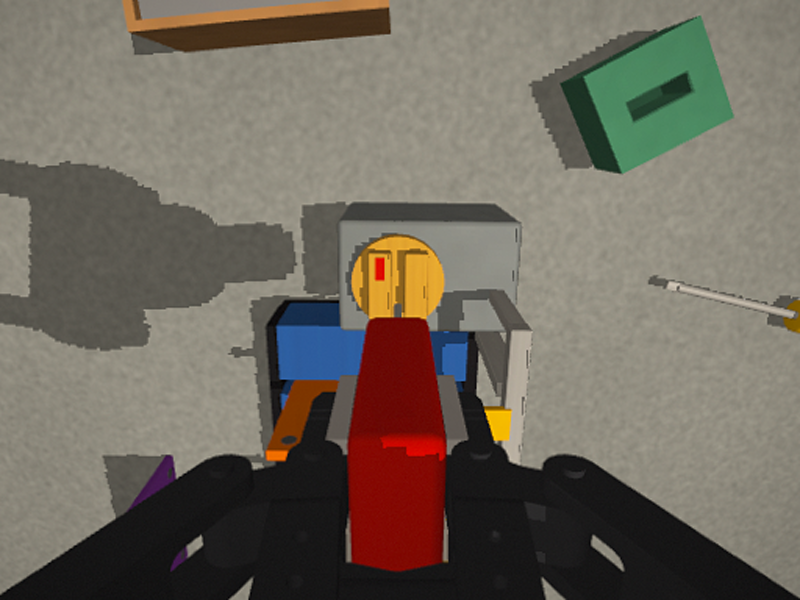

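The cam slot now runs along the rack's y and the bar has slid, so it is unlocked. The empty stand's slot is at (659,97), which gives me a direct measurement.

Run:
```python
from h import *
import pickle
c=pickle.load(open("w4.pkl","rb"))
p=unproj(c,np.array([[626,105],[687,72],[692,88],[632,122]])*.64,.045);print(p.mean(0),p)
q=unproj(c,np.array([[562,83],[700,16],[733,117],[620,173]])*.64,.045);print(q.mean(0),np.arctan2(*(q[1]-q[0])[1::-1]),np.arctan2(*(q[2]-q[3])[1::-1]))
```

```text
[0.68082841 0.01391931 0.045     ] [[0.66202401 0.01054965 0.045     ]
 [0.6959055  0.02634699 0.045     ]
 [0.6994413  0.0176877  0.045     ]
 [0.66594282 0.0010929  0.045     ]]
[0.67793502 0.01319916 0.045     ] 0.38382206865380875 0.4077642475512377
```

Emit:
{"method": "servo_tool", "body": {"dp": [[0, 0, 0], [0, 0, 0], [0, 0, 0], [0, 0, 0], [0, 0, 0], [0, 0, 0], [0, 0, 0], [0, 0, 0], [0, 0, 0], [0, 0, 0], [0, 0, 0], [0, 0, 0], [0, 0, 0], [0, 0, 0], [0.6, -0.06, 0], [0.6, -0.06, 0], [0.6, -0.06, 0], [0.6, -0.06, 0], [0.6, -0.05, 0.06], [0.54, -0.05, 0.05]], "dr": [[0, 0, 0.97], [0, 0, 0.97], [0, 0, 0.97], [0, 0, 0.97], [0, 0, 0.97], [0, 0, 0.97], [0, 0, 0.97], [0, 0, 0.97], [0, 0, 0.97], [0, 0, 0.97], [0, 0, 0.97], [0, 0, 0.97], [0, 0, 0.97], [0, 0, 0.97], [0, 0, 0], [0, 0, 0], [0, 0, 0], [0, 0, 0], [0, 0, 0], [0, 0, 0]], "gripper": [-1, -1, -1, -1, -1, -1, -1, -1, -1, -1, -1, -1, -1, -1, -1, -1, -1, -1, -1, -1]}}

```text
time_s: 17.55
position: [0.6818, 0.0147, 0.2283]
tcp_rot: [-3.073, -0.647, 0.004]
ft_force: [0.1, -0.5, -0.7]
grip_width: 0.0195
finger_force: 68.9
```

Emit:
{"method": "servo_tool", "body": {"dp": [[0, 0, 0.3], [0, 0, 0.5], [0, 0, 0.5], [0, 0, 0.2], [0, 0, 0], [0, 0, 0]], "dr": [[0, 0, 0], [0, 0, 0], [0, 0, 0], [0, 0, 0], [0, 0, 0], [0, 0, 0]], "gripper": [-1, -1, -1, -1, -1, -1]}}

```text
time_s: 18.15
position: [0.6813, 0.0136, 0.1557]
tcp_rot: [3.074, 0.646, 0.0]
ft_force: [-0.0, -0.3, -0.2]
grip_width: 0.019
finger_force: 68.9
```

Run:
```python
from h import *
go(.6805,.0138,.0835,.415)
```

```text
at [0.6813 0.0136 0.1557] yaw 0.415 tilt 0.0002 | drz -0.01 dp -0.01 -0.01 1.44
```

Emit:
{"method": "servo_tool", "body": {"dp": [[-0.01, -0.01, 0.3], [0, 0, 0.3], [0, 0, 0.2], [0, 0, 0.2], [0, 0, 0.2], [0, 0, 0.2], [0, 0, 0.03], [0, 0, 0], [0, 0, 0], [0, 0, 0]], "dr": [[0, 0, 0], [0, 0, 0], [0, 0, 0], [0, 0, 0], [0, 0, 0], [0, 0, 0], [0, 0, 0], [0, 0, 0], [0, 0, 0], [0, 0, 0]], "gripper": [-1, -1, -1, -1, -1, -1, -1, -1, -1, -1]}}

```text
time_s: 19.15
position: [0.6807, 0.0142, 0.0839]
tcp_rot: [3.074, 0.647, 0.0]
ft_force: [0.4, -0.2, -1.1]
grip_width: 0.0192
finger_force: 69.1
```

Emit:
{"method": "servo_tool", "body": {"dp": [[0, 0, 0], [0, 0, 0], [0, 0, 0], [0, 0, 0], [0, 0, 0], [0, 0, -0.2], [0, 0, -0.5], [0, 0, -0.5], [0, 0, -0.5], [0, 0, -0.5], [0, 0, -0.5], [0, 0, -0.5], [0, 0, 0], [0, 0, 0]], "dr": [[0, 0, 0], [0, 0, 0], [0, 0, 0], [0, 0, 0], [0, 0, 0], [0, 0, 0], [0, 0, 0], [0, 0, 0], [0, 0, 0], [0, 0, 0], [0, 0, 0], [0, 0, 0], [0, 0, 0], [0, 0, 0]], "gripper": [0, 0, 0, 0, 0, 0, 0, 0, 0, 0, 0, 0, -0.2, -0.2]}}

```text
time_s: 20.55
position: [0.6809, 0.0141, 0.2446]
tcp_rot: [3.074, 0.647, 0.002]
ft_force: [0.4, -0.5, -1.0]
grip_width: 0.0341
finger_force: 0.0
```

Run:
```python
from h import *
rx,ry,a=.4994,-.2398,-.072
for s in(.092,-.092):
    p=place([[0,s,0]],rx,ry,a)[0]; print(s,p); go(p[0],p[1],.27,a)
go(.40,-.16,.27,a)
c=cam("wrist"); cv2.imwrite("pics/w5.png",c["color"][:,:,::-1])
c=cam("top"); r=models.cut_out("carton","top"); print([(d["score"],d["location"]) for d in r]); print(fit(CARTON,[(c,r[0]["region"])],[.466,.166,0]))
```

```text
0.092 [ 0.50601828 -0.14803836  0.        ]
at [0.6809 0.0141 0.2446] yaw 0.415 tilt 0.0016 | drz 6.08 dp -3.26 3.49 -0.51
-0.092 [ 0.49278172 -0.33156164  0.        ]
at [0.6809 0.0141 0.2446] yaw 0.415 tilt 0.0016 | drz 6.08 dp -3.26 7.17 -0.51
at [0.6809 0.0141 0.2446] yaw 0.415 tilt 0.0016 | drz 6.08 dp -5.35 3.88 -0.51
[(0.81, [193.7, 218.2])]
(array([0.46720034, 0.17212331, 0.028323  ]), np.float64(0.30468683786761586))
```

Emit:
{"method": "servo_tool", "body": {"dp": [[0, 0, -0.25], [0, 0, -0.25], [0, 0, 0], [0, 0, 0], [0, 0, 0], [0, 0, 0], [0, 0, 0], [-0.4, 0.35, 0], [-0.4, 0.35, 0], [-0.4, 0.35, 0], [-0.4, 0.35, 0], [-0.4, 0.35, 0], [-0.4, 0.35, 0], [-0.4, 0.35, 0], [-0.4, 0.35, 0], [-0.4, 0.35, 0], [-0.46, 0.34, 0], [0, 0, 0], [0, 0, 0], [0, 0, 0]], "dr": [[0, 0, 0.87], [0, 0, 0.87], [0, 0, 0.87], [0, 0, 0.87], [0, 0, 0.87], [0, 0, 0.87], [0, 0, 0.86], [0, 0, 0], [0, 0, 0], [0, 0, 0], [0, 0, 0], [0, 0, 0], [0, 0, 0], [0, 0, 0], [0, 0, 0], [0, 0, 0], [0, 0, 0], [0, 0, 0], [0, 0, 0], [0, 0, 0]], "gripper": [-0.2, -0.2, -0.2, -0.2, -0.2, -0.2, -0.2, -0.2, -0.2, -0.2, -0.2, -0.2, -0.2, -0.2, -0.2, -0.2, -0.2, -0.2, -0.2, -0.2]}}

```text
time_s: 22.7
position: [0.466, -0.145, 0.2681]
tcp_rot: [-3.139, 0.112, 0.001]
ft_force: [0.6, -0.1, 0.2]
grip_width: 0.0342
finger_force: 0.0
```

Run:
```python
from h import *
import pickle
c=cam("wrist"); go(.506,-.148,.113,-.072)
pickle.dump({k:c[k] for k in("color","mtx","dist_coeffs","C")},open("w6.pkl","wb"))
cv2.imwrite("pics/w6.png",cv2.resize(c["color"][:,:,::-1],(800,600),interpolation=cv2.INTER_CUBIC))
```

```text
at [ 0.4661 -0.1449  0.2683] yaw -0.071 tilt 0.0009 | drz 0.02 dp 0.80 0.00 3.11
```

View pics/w6.png

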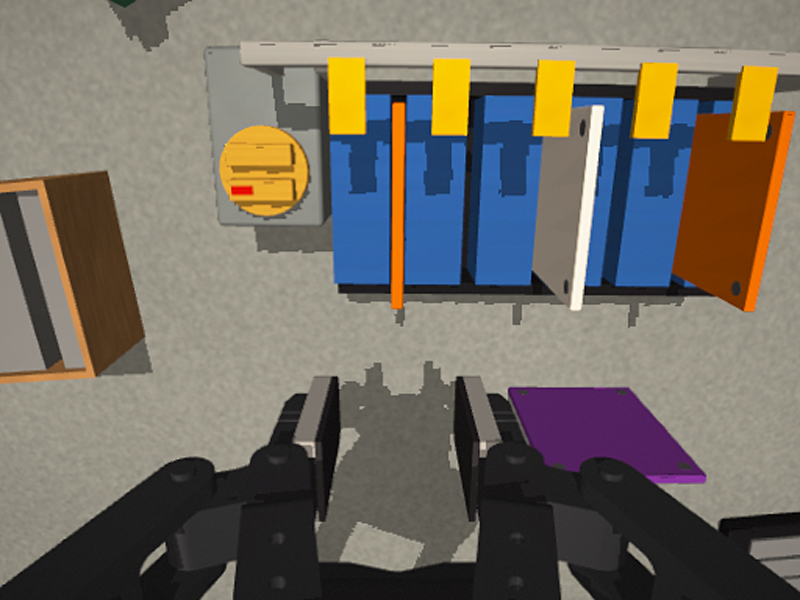

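The left orange panel's top edge runs (398,103)–(397,307), the right one's (789,112)–(750,310), and the white one's (597,107)–(577,308). The other two slots are empty, so there are two orange panels and all the tabs are clear of the slots.

Run:
```python
from h import *
import pickle
c=pickle.load(open("w6.pkl","rb"))
for nm,uv in(("L",[[398,103],[397,307]]),("R",[[788,112],[750,310]]),("W",[[597,107],[577,308]])):
    p=unproj(c,np.array(uv)*.64,.135); d=p[0]-p[1]; print(nm,p.mean(0),np.arctan2(d[1],d[0]),np.linalg.norm(d))
    if nm=="L": go(*p.mean(0)[:2],.115,-.072)
```

```text
L [ 0.50570771 -0.14764828  0.135     ] -0.07476994693458244 0.09829619759980593
at [ 0.4661 -0.1449  0.2683] yaw -0.071 tilt 0.0009 | drz 0.02 dp 0.79 -0.00 3.07
R [ 0.49107322 -0.33035032  0.135     ] -0.06560973565269858 0.0979647813642344
W [ 0.49838095 -0.2393033   0.135     ] -0.06768323276991585 0.09754756784509935
```

Emit:
{"method": "servo_tool", "body": {"dp": [[0.4, 0, 0], [0.39, 0, 0], [0, 0, 0.4], [0, 0, 0.5], [0, 0, 0.5], [0, 0, 0.5], [0, 0, 0.5], [0, 0, 0.4], [0, 0, 0.3], [0, 0, 0], [0, 0, 0], [0, 0, 0], [0, 0, 0], [0, 0, 0], [0, 0, 0], [0, 0, 0], [0, 0, 0]], "dr": [[0, 0, 0], [0, 0, 0], [0, 0, 0], [0, 0, 0], [0, 0, 0], [0, 0, 0], [0, 0, 0], [0, 0, 0], [0, 0, 0], [0, 0, 0], [0, 0, 0], [0, 0, 0], [0, 0, 0], [0, 0, 0], [0, 0, 0], [0, 0, 0], [0, 0, 0]], "gripper": [-0.2, -0.2, -0.2, -0.2, -0.2, -0.2, -0.2, -0.2, -0.2, -0.2, -0.2, -1, -1, -1, -1, -1, -1], "newtons": 50}}

```text
time_s: 24.45
position: [0.5061, -0.1487, 0.1154]
tcp_rot: [3.139, -0.112, 0.004]
ft_force: [-0.4, 0.6, 5.7]
grip_width: 0.0057
finger_force: 49.7
```

Emit:
{"method": "servo_tool", "body": {"dp": [[0, 0, -0.1], [0, 0, -0.3], [0, 0, -0.5], [0, 0, -0.5], [0, 0, -0.5], [0, 0, -0.5], [0, 0, -0.4], [0, 0, -0.2], [0, 0, 0], [0, 0, 0]], "dr": [[0, 0, 0], [0, 0, 0], [0, 0, 0], [0, 0, 0], [0, 0, 0], [0, 0, 0], [0, 0, 0], [0, 0, 0], [0, 0, 0], [0, 0, 0]], "gripper": [-1, -1, -1, -1, -1, -1, -1, -1, -1, -1]}}

```text
time_s: 25.45
position: [0.5047, -0.1481, 0.263]
tcp_rot: [-3.139, 0.112, 0.002]
ft_force: [0.1, -0.6, -0.9]
grip_width: 0.0054
finger_force: 48.7
```

Run:
```python
from h import *
c=cam("top"); r=models.cut_out("carton","top"); print([(d["score"],d["location"]) for d in r]); print(fit(CARTON,[(c,r[0]["region"])],[.466,.166,0]))
c2=cam("scene"); r2=models.cut_out("carton","scene"); print(fit(CARTON,[(c2,r2[0]["region"])],[.466,.166,0]))
go(.43,.05,.26,0)
print(ctrl.get_obs()["grip_width"])
```

```text
[(0.95, [202.7, 220.2]), (0.65, [251.4, 151.9])]
(array([0.4667024 , 0.16687661, 0.0046662 ]), np.float64(0.04195685408527261))
(array([0.46732532, 0.16594675, 0.02101019]), np.float64(0.03311993171148098))
at [ 0.5045 -0.148   0.2622] yaw -0.072 tilt 0.0027 | drz -0.89 dp -1.49 -3.96 0.04
0.005260753296761902
```

Emit:
{"method": "servo_tool", "body": {"dp": [[-0.15, -0.3, 0], [-0.15, -0.5, 0], [-0.15, -0.5, 0], [-0.15, -0.5, 0], [-0.15, -0.5, 0], [-0.15, -0.5, 0], [-0.15, -0.5, 0], [-0.15, -0.5, 0], [-0.15, -0.5, 0], [-0.15, -0.5, 0], [0, -0.5, 0], [0, -0.5, 0], [0, -0.5, 0], [0, -0.3, 0], [0, 0, 0], [0, 0, 0], [0, 0, 0]], "dr": [[0, 0, -0.45], [0, 0, -0.45], [0, 0, 0], [0, 0, 0], [0, 0, 0], [0, 0, 0], [0, 0, 0], [0, 0, 0], [0, 0, 0], [0, 0, 0], [0, 0, 0], [0, 0, 0], [0, 0, 0], [0, 0, 0], [0, 0, 0], [0, 0, 0], [0, 0, 0]], "gripper": [-1, -1, -1, -1, -1, -1, -1, -1, -1, -1, -1, -1, -1, -1, -1, -1, -1]}}

```text
time_s: 27.35
position: [0.4317, 0.182, 0.2636]
tcp_rot: [3.141, 0.001, -0.0]
ft_force: [0.2, -0.6, -0.9]
grip_width: 0.0053
finger_force: 48.9
```

Run:
```python
from h import *
import pickle
c=cam("wrist"); go(.467,.2385,.1084,0)
pickle.dump({k:c[k] for k in("color","mtx","dist_coeffs","C")},open("w7.pkl","wb"))
cv2.imwrite("pics/w7.png",cv2.resize(c["color"][:,:,::-1],(800,600),interpolation=cv2.INTER_CUBIC))
```

```text
at [0.4318 0.1819 0.2637] yaw -0.000 tilt 0.0003 | drz -0.00 dp 0.70 -1.13 3.11
```

View pics/w7.png

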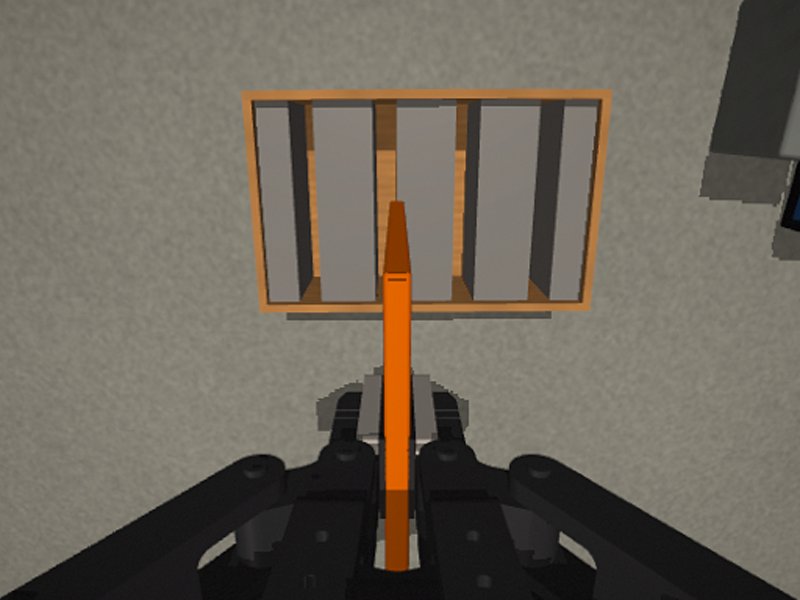

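Carton top corners are at (243,91), (611,91), (591,311) and (263,311). The panel hangs straight.

```bash
cat >> h.py <<'E'
def carton(c,uv):
    "uv: top corners in the 800x600 picture: ++ , +- , -- , -+"
    q=unproj(c,np.array(uv)*.64,.075); d=(q[0]-q[1])+(q[3]-q[2]); e=(q[0]-q[3])+(q[1]-q[2])
    a=(np.arctan2(-d[0],d[1])+np.arctan2(e[1],e[0]))/2; m=q.mean(0); print("carton",m,a,np.linalg.norm(d)/2,np.linalg.norm(e)/2); return m[0],m[1],a
E
python3 - <<'E'
from h import *
import pickle
c=pickle.load(open("w7.pkl","rb"))
p=carton(c,[[243,91],[611,91],[591,311],[263,311]])
for s in(.072,-.024): q=place([[0,s,0]],*p)[0]; go(q[0],q[1],.1084,p[2])
E
```

```text
carton [0.46582591 0.16455685 0.075     ] 0.009719963333353902 0.2044614598168073 0.1289275428697389
at [0.4318 0.1819 0.2637] yaw -0.000 tilt 0.0003 | drz -0.12 dp 0.68 -1.09 3.11
at [0.4318 0.1819 0.2637] yaw -0.000 tilt 0.0003 | drz -0.12 dp 0.68 0.83 3.11
```

Emit:
{"method": "servo_tool", "body": {"dp": [[0.35, -0.5, 0], [0.33, -0.4, 0], [0, -0.19, 0], [0, 0, 0.4], [0, 0, 0.5], [0, 0, 0.5], [0, 0, 0.2], [0, 0, 0], [0, 0, 0], [0, 0, 0]], "dr": [[0, 0, -0.12], [0, 0, 0], [0, 0, 0], [0, 0, 0], [0, 0, 0], [0, 0, 0], [0, 0, 0], [0, 0, 0], [0, 0, 0], [0, 0, 0]], "gripper": [-1, -1, -1, -1, -1, -1, -1, -1, -1, -1]}}

```text
time_s: 28.4
position: [0.4666, 0.2373, 0.1857]
tcp_rot: [-3.141, -0.015, -0.005]
ft_force: [-0.3, -0.3, -1.4]
grip_width: 0.0053
finger_force: 49.1
```

Run:
```python
from h import *
q=place([[0,.072,0]],.4658,.1646,.0097)[0]; go(q[0],q[1],.1084,.0097)
```

```text
at [0.4666 0.2373 0.1857] yaw 0.010 tilt 0.0030 | drz 0.00 dp -0.03 0.01 1.55
```

Emit:
{"method": "servo_tool", "body": {"dp": [[-0.03, 0.01, 0.1], [0, 0, 0.2], [0, 0, 0.25], [0, 0, 0.25], [0, 0, 0.25], [0, 0, 0.25], [0, 0, 0.2], [0, 0, 0.04], [0, 0, 0], [0, 0, 0], [0, 0, 0]], "dr": [[0, 0, 0], [0, 0, 0], [0, 0, 0], [0, 0, 0], [0, 0, 0], [0, 0, 0], [0, 0, 0], [0, 0, 0], [0, 0, 0], [0, 0, 0], [0, 0, 0]], "gripper": [-1, -1, -1, -1, -1, -1, -1, -1, -1, -1, -1]}}

```text
time_s: 29.5
position: [0.4645, 0.2371, 0.1081]
tcp_rot: [-3.141, -0.016, 0.0]
ft_force: [-4.2, -0.3, 7.8]
grip_width: 0.0055
finger_force: 51.2
```

Emit:
{"method": "servo_tool", "body": {"dp": [[0, 0, 0], [0, 0, 0], [0, 0, 0], [0, 0, 0], [0, 0, -0.2], [0, 0, -0.4], [0, 0, -0.5], [0, 0, -0.5], [0, 0, -0.5], [0, 0, -0.5], [0, 0, -0.5], [0, 0, 0], [0, 0, 0]], "dr": [[0, 0, 0], [0, 0, 0], [0, 0, 0], [0, 0, 0], [0, 0, 0], [0, 0, 0], [0, 0, 0], [0, 0, 0], [0, 0, 0], [0, 0, 0], [0, 0, 0], [0, 0, 0], [0, 0, 0]], "gripper": [-0.3, -0.3, -0.3, -0.3, -0.3, -0.3, -0.3, -0.3, -0.3, -0.3, -0.3, -0.3, -0.3]}}

```text
time_s: 30.8
position: [0.4644, 0.2367, 0.2627]
tcp_rot: [-3.141, -0.016, -0.003]
ft_force: [-0.7, -0.4, 0.1]
grip_width: 0.0299
finger_force: 0.0
```

Run:
```python
from h import *
go(.4925,-.331,.265,-.072)
```

```text
at [0.4644 0.2367 0.2627] yaw 0.010 tilt 0.0018 | drz 1.02 dp 1.38 11.28 -0.05
```

Emit:
{"method": "servo_tool", "body": {"dp": [[0, 0.3, 0], [0, 0.57, 0], [0.04, 0.61, 0], [0.04, 0.61, 0], [0.04, 0.61, 0], [0.04, 0.61, 0], [0.04, 0.61, 0], [0.04, 0.61, 0], [0.04, 0.61, 0], [0.04, 0.61, 0], [0.04, 0.61, 0], [0.04, 0.61, 0], [0.04, 0.61, 0], [0.04, 0.61, 0], [0.04, 0.61, 0], [0.04, 0.61, 0], [0.02, 0.61, 0], [0, 0.61, 0], [0, 0.61, 0], [0, 0.61, 0]], "dr": [[0, 0, 0.8], [0, 0, 0.22], [0, 0, 0], [0, 0, 0], [0, 0, 0], [0, 0, 0], [0, 0, 0], [0, 0, 0], [0, 0, 0], [0, 0, 0], [0, 0, 0], [0, 0, 0], [0, 0, 0], [0, 0, 0], [0, 0, 0], [0, 0, 0], [0, 0, 0], [0, 0, 0], [0, 0, 0], [0, 0, 0]], "gripper": [-0.3, -0.3, -0.3, -0.3, -0.3, -0.3, -0.3, -0.3, -0.3, -0.3, -0.3, -0.3, -0.3, -0.3, -0.3, -0.3, -0.3, -0.3, -0.3, -0.3]}}

```text
time_s: 32.8
position: [0.4515, -0.3571, 0.2595]
tcp_rot: [-3.137, 0.113, 0.004]
ft_force: [0.2, -0.2, 0.3]
grip_width: 0.0297
finger_force: 0.0
```

Emit:
{"method": "servo_tool", "body": {"dp": [[0, 0, 0], [0, 0, 0], [0, 0, 0]], "dr": [[0, 0, 0], [0, 0, 0], [0, 0, 0]], "gripper": [-0.3, -0.3, -0.3]}}

```text
time_s: 33.1
position: [0.4522, -0.3554, 0.2607]
tcp_rot: [-3.138, 0.111, 0.002]
ft_force: [-0.3, -0.3, 0.4]
grip_width: 0.0295
finger_force: 0.0
```

Run:
```python
from h import *
c=cam("wrist"); go(.492,-.331,.1154,-.072)
hsv=cv2.cvtColor(c["color"],cv2.COLOR_RGB2HSV)
m=((hsv[:,:,0]>8)&(hsv[:,:,0]<16)&(hsv[:,:,1]>200)&(hsv[:,:,2]>200)).astype(np.uint8)
n,l,st,ce=cv2.connectedComponentsWithStats(m)
for i in range(1,n):
    if st[i,4]>100: print(st[i],ce[i],unproj(c,[ce[i]],.135)[0],unproj(c,[[st[i,0]+st[i,2]/2,st[i,1]],[st[i,0]+st[i,2]/2,st[i,1]+st[i,3]]],.135))
```

```text
at [ 0.4524 -0.3553  0.261 ] yaw -0.071 tilt 0.0014 | drz 0.02 dp 0.75 -0.54 2.91
[213  70  10 134 918] [217.79956427 136.93246187] [ 0.49323009 -0.33112815  0.135     ] [[ 0.53971438 -0.33592882  0.135     ]
 [ 0.44113926 -0.32597005  0.135     ]]
```

Emit:
{"method": "servo_tool", "body": {"dp": [[0.37, -0.27, 0], [0.37, -0.27, 0], [0, 0, 0.3], [0, 0, 0.5], [0, 0, 0.5], [0, 0, 0.5], [0, 0, 0.5], [0, 0, 0.4], [0, 0, 0.2], [0, 0, 0], [0, 0, 0], [0, 0, 0], [0, 0, 0], [0, 0, 0], [0, 0, 0], [0, 0, 0], [0, 0, 0]], "dr": [[0, 0, 0], [0, 0, 0], [0, 0, 0], [0, 0, 0], [0, 0, 0], [0, 0, 0], [0, 0, 0], [0, 0, 0], [0, 0, 0], [0, 0, 0], [0, 0, 0], [0, 0, 0], [0, 0, 0], [0, 0, 0], [0, 0, 0], [0, 0, 0], [0, 0, 0]], "gripper": [-0.3, -0.3, -0.3, -0.3, -0.3, -0.3, -0.3, -0.3, -0.3, -0.3, -0.3, -1, -1, -1, -1, -1, -1], "newtons": 50}}

```text
time_s: 34.85
position: [0.4921, -0.3328, 0.1185]
tcp_rot: [3.138, -0.112, 0.003]
ft_force: [0.5, 0.6, 5.3]
grip_width: 0.0053
finger_force: 50.5
```

Emit:
{"method": "servo_tool", "body": {"dp": [[0, 0, -0.1], [0, 0, -0.3], [0, 0, -0.5], [0, 0, -0.5], [0, 0, -0.5], [0, 0, -0.5], [0, 0, -0.4], [0, 0, -0.25], [0, 0, 0], [0, 0, 0]], "dr": [[0, 0, 0], [0, 0, 0], [0, 0, 0], [0, 0, 0], [0, 0, 0], [0, 0, 0], [0, 0, 0], [0, 0, 0], [0, 0, 0], [0, 0, 0]], "gripper": [-1, -1, -1, -1, -1, -1, -1, -1, -1, -1]}}

```text
time_s: 35.85
position: [0.491, -0.332, 0.2687]
tcp_rot: [-3.139, 0.112, 0.001]
ft_force: [0.8, 0.0, -1.4]
grip_width: 0.0052
finger_force: 49.5
```

Run:
```python
from h import *
c=cam("top"); r=models.cut_out("carton","top"); print([(d["score"],d["location"]) for d in r]); print(fit(CARTON,[(c,r[0]["region"])],[.466,.166,0]))
go(.43,.14,.265,0)
```

```text
[]Traceback (most recent call last):
  File "<stdin>", line 2, in <module>
IndexError: list index out of range
```

Emit:
{"method": "servo_tool", "body": {"dp": [[0, -0.3, 0], [-0.06, -0.5, 0], [-0.06, -0.5, 0], [-0.06, -0.5, 0], [-0.06, -0.5, 0], [-0.06, -0.5, 0], [-0.06, -0.5, 0], [-0.06, -0.5, 0], [-0.06, -0.5, 0], [-0.06, -0.5, 0], [-0.06, -0.5, 0], [-0.06, -0.5, 0], [-0.06, -0.5, 0], [-0.06, -0.5, 0], [-0.06, -0.5, 0], [-0.06, -0.5, 0], [-0.06, -0.5, 0], [-0.06, -0.5, 0], [-0.06, -0.5, 0], [0, -0.3, 0]], "dr": [[0, 0, -0.5], [0, 0, -0.4], [0, 0, 0], [0, 0, 0], [0, 0, 0], [0, 0, 0], [0, 0, 0], [0, 0, 0], [0, 0, 0], [0, 0, 0], [0, 0, 0], [0, 0, 0], [0, 0, 0], [0, 0, 0], [0, 0, 0], [0, 0, 0], [0, 0, 0], [0, 0, 0], [0, 0, 0], [0, 0, 0]], "gripper": [-1, -1, -1, -1, -1, -1, -1, -1, -1, -1, -1, -1, -1, -1, -1, -1, -1, -1, -1, -1]}}

```text
time_s: 37.95
position: [0.4375, 0.1499, 0.2683]
tcp_rot: [-3.141, -0.006, 0.003]
ft_force: [-0.5, -0.1, -2.4]
grip_width: 0.0052
finger_force: 49.5
```

Emit:
{"method": "servo_tool", "body": {"dp": [[0, 0, 0], [0, 0, 0], [0, 0, 0]], "dr": [[0, 0, 0], [0, 0, 0], [0, 0, 0]], "gripper": [-1, -1, -1]}}

```text
time_s: 38.25
position: [0.4387, 0.1474, 0.2689]
tcp_rot: [3.141, 0.001, -0.001]
ft_force: [-0.4, -0.1, -0.7]
grip_width: 0.0051
finger_force: 49.5
```

Run:
```python
from h import *
import pickle
c=cam("wrist"); go(.467,.14,.1115,0)
pickle.dump({k:c[k] for k in("color","mtx","dist_coeffs","C")},open("w8.pkl","wb"))
cv2.imwrite("pics/w8.png",cv2.resize(c["color"][:,:,::-1],(800,600),interpolation=cv2.INTER_CUBIC))
```

```text
at [0.4388 0.1473 0.269 ] yaw -0.000 tilt 0.0005 | drz -0.00 dp 0.56 0.15 3.15
```

View pics/w8.png

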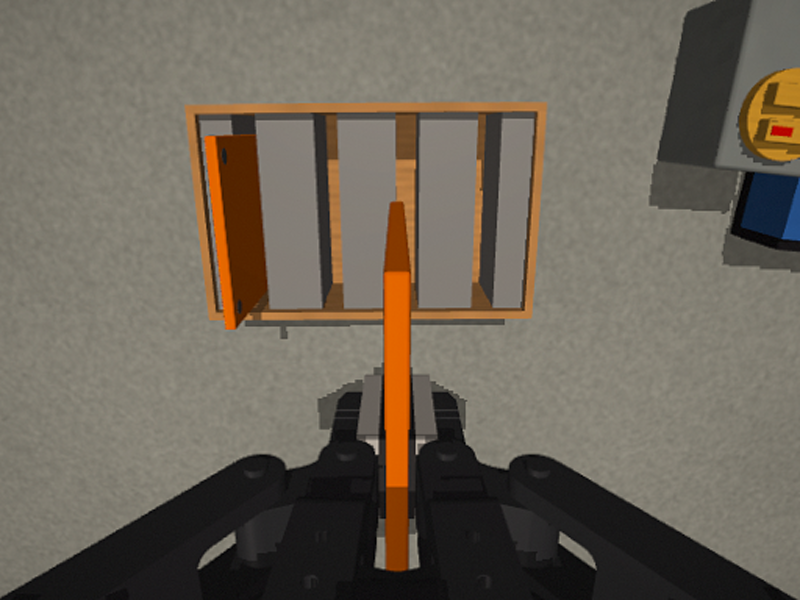

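The first panel stands in slot +72 (its top edge (212,140)–(231,328)). Carton corners are at (187,106), (546,103), (532,319) and (210,319).

Run:
```python
from h import *
import pickle
c=pickle.load(open("w8.pkl","rb"))
p=carton(c,[[187,106],[546,103],[532,319],[210,319]])
q=place([[0,-.024,0]],*p)[0]; go(q[0],q[1],.1115,p[2])
u=unproj(c,np.array([[212,138],[231,328]])*.64,.128);print(u)
```

```text
carton [0.46563843 0.16491505 0.075     ] 0.0062456706028588445 0.20463729117592802 0.1292254878726306
at [0.4388 0.1473 0.269 ] yaw -0.000 tilt 0.0005 | drz -0.08 dp 0.54 0.13 3.15
[[0.51242783 0.2369054  0.128     ]
 [0.41480789 0.2364479  0.128     ]]
```

Emit:
{"method": "servo_tool", "body": {"dp": [[0.27, 0.07, 0], [0.27, 0.06, 0], [0, 0, 0], [0, 0, 0.4], [0, 0, 0.5], [0, 0, 0.5], [0, 0, 0.2], [0, 0, 0], [0, 0, 0], [0, 0, 0]], "dr": [[0, 0, -0.08], [0, 0, 0], [0, 0, 0], [0, 0, 0], [0, 0, 0], [0, 0, 0], [0, 0, 0], [0, 0, 0], [0, 0, 0], [0, 0, 0]], "gripper": [-1, -1, -1, -1, -1, -1, -1, -1, -1, -1]}}

```text
time_s: 39.3
position: [0.4669, 0.1415, 0.1912]
tcp_rot: [-3.141, -0.011, -0.005]
ft_force: [0.4, 0.4, -0.9]
grip_width: 0.0056
finger_force: 49.5
```

Run:
```python
from h import *
q=place([[0,-.024,0]],.4656,.1649,.0062)[0]; go(q[0],q[1],.1115,.0062)
```

```text
at [0.4669 0.1415 0.1912] yaw 0.007 tilt 0.0030 | drz 0.01 dp -0.02 0.01 1.59
```

Emit:
{"method": "servo_tool", "body": {"dp": [[-0.02, 0.01, 0.1], [0, 0, 0.2], [0, 0, 0.25], [0, 0, 0.25], [0, 0, 0.25], [0, 0, 0.25], [0, 0, 0.2], [0, 0, 0.08], [0, 0, 0], [0, 0, 0], [0, 0, 0]], "dr": [[0, 0, 0], [0, 0, 0], [0, 0, 0], [0, 0, 0], [0, 0, 0], [0, 0, 0], [0, 0, 0], [0, 0, 0], [0, 0, 0], [0, 0, 0], [0, 0, 0]], "gripper": [-1, -1, -1, -1, -1, -1, -1, -1, -1, -1, -1]}}

```text
time_s: 40.4
position: [0.4656, 0.1411, 0.1113]
tcp_rot: [-3.141, -0.011, -0.001]
ft_force: [-1.1, -0.1, 5.5]
grip_width: 0.0055
finger_force: 50.7
```

Emit:
{"method": "servo_tool", "body": {"dp": [[0, 0, 0], [0, 0, 0], [0, 0, 0], [0, 0, 0], [0, 0, -0.2], [0, 0, -0.4], [0, 0, -0.5], [0, 0, -0.5], [0, 0, -0.5], [0, 0, -0.5], [0, 0, -0.5], [0, 0, 0], [0, 0, 0]], "dr": [[0, 0, 0], [0, 0, 0], [0, 0, 0], [0, 0, 0], [0, 0, 0], [0, 0, 0], [0, 0, 0], [0, 0, 0], [0, 0, 0], [0, 0, 0], [0, 0, 0], [0, 0, 0], [0, 0, 0]], "gripper": [-0.3, -0.3, -0.3, -0.3, -0.3, -0.3, -0.3, -0.3, -0.3, -0.3, -0.3, 0, 0]}}

```text
time_s: 41.7
position: [0.4652, 0.141, 0.2661]
tcp_rot: [-3.141, -0.011, -0.003]
ft_force: [-0.6, -0.7, -1.4]
grip_width: 0.0425
finger_force: 0.0
```

Run:
```python
from h import *
go(.6807,.0141,.25,.415)
```

```text
at [0.4652 0.141  0.2661] yaw 0.007 tilt 0.0017 | drz -5.10 dp 2.92 4.06 0.32
```

Emit:
{"method": "servo_tool", "body": {"dp": [[0, 0, 0], [0, 0, 0], [0, 0, 0], [0, 0, 0], [0, 0, 0], [0, 0, 0], [0.36, 0.5, 0], [0.36, 0.5, 0], [0.36, 0.5, 0], [0.36, 0.5, 0], [0.36, 0.5, 0], [0.36, 0.52, 0], [0.36, 0.52, 0], [0.4, 0.52, 0], [0, 0, 0.4], [0, 0, 0.5], [0, 0, 0.5], [0, 0, 0.5], [0, 0, 0.4], [0, 0, 0]], "dr": [[0, 0, -0.85], [0, 0, -0.85], [0, 0, -0.85], [0, 0, -0.85], [0, 0, -0.85], [0, 0, -0.85], [0, 0, 0], [0, 0, 0], [0, 0, 0], [0, 0, 0], [0, 0, 0], [0, 0, 0], [0, 0, 0], [0, 0, 0], [0, 0, 0], [0, 0, 0], [0, 0, 0], [0, 0, 0], [0, 0, 0], [0, 0, 0]], "gripper": [0.5, 0.5, 0.5, 0.5, 0.5, 0.5, 0.5, 0.5, 0.5, 0.5, 0.5, 0.5, 0.5, 0.5, 0.5, 0.5, 0.5, 0.5, 0.5, 0.5]}}

```text
time_s: 43.7
position: [0.6767, 0.0143, 0.1437]
tcp_rot: [-3.071, -0.646, 0.016]
ft_force: [-0.0, -0.6, -0.8]
grip_width: 0.0635
finger_force: 0.0
```

Emit:
{"method": "servo_tool", "body": {"dp": [[0, 0, 0], [0, 0, 0]], "dr": [[0, 0, 0], [0, 0, 0]], "gripper": [0.5, 0.5]}}

```text
time_s: 43.9
position: [0.6811, 0.0139, 0.1516]
tcp_rot: [3.074, 0.647, 0.003]
ft_force: [-0.3, 0.9, -0.0]
grip_width: 0.0636
finger_force: 0.0
```

Run:
```python
from h import *
go(.6807,.0141,.0837,.415)
c=cam("top"); r=models.cut_out("carton","top"); print([(d["score"],d["location"]) for d in r]); r and print(fit(CARTON,[(c,r[0]["region"])],[.466,.166,0]))
```

```text
at [0.6811 0.0139 0.1516] yaw 0.415 tilt 0.0018 | drz -0.00 dp -0.01 -0.01 1.36
[(0.67, [194.1, 221.1])]
(array([0.46723829, 0.16709261, 0.01156831]), np.float64(0.4106190193919892))
```

Grasp the key.

Emit:
{"method": "servo_tool", "body": {"dp": [[-0.01, -0.01, 0.2], [0, 0, 0.3], [0, 0, 0.3], [0, 0, 0.3], [0, 0, 0.26], [0, 0, 0], [0, 0, 0], [0, 0, 0], [0, 0, 0], [0, 0, 0], [0, 0, 0], [0, 0, 0], [0, 0, 0], [0, 0, 0], [0, 0, 0]], "dr": [[0, 0, 0], [0, 0, 0], [0, 0, 0], [0, 0, 0], [0, 0, 0], [0, 0, 0], [0, 0, 0], [0, 0, 0], [0, 0, 0], [0, 0, 0], [0, 0, 0], [0, 0, 0], [0, 0, 0], [0, 0, 0], [0, 0, 0]], "gripper": [0.5, 0.5, 0.5, 0.5, 0.5, 0.5, 0.5, -1, -1, -1, -1, -1, -1, -1, -1], "newtons": 70}}

```text
time_s: 45.5
position: [0.6805, 0.0142, 0.0834]
tcp_rot: [3.074, 0.647, 0.003]
ft_force: [-0.2, 1.5, 5.8]
grip_width: 0.0194
finger_force: 68.5
```

Emit:
{"method": "servo_tool", "body": {"dp": [[0, 0, -0.2], [0, 0, -0.5], [0, 0, -0.5], [0, 0, -0.5], [0, 0, -0.5], [0, 0, -0.5], [0, 0, -0.3], [0, 0, 0], [0, 0, 0]], "dr": [[0, 0, 0], [0, 0, 0], [0, 0, 0], [0, 0, 0], [0, 0, 0], [0, 0, 0], [0, 0, 0], [0, 0, 0], [0, 0, 0]], "gripper": [-1, -1, -1, -1, -1, -1, -1, -1, -1]}}

```text
time_s: 46.4
position: [0.6793, 0.0143, 0.2312]
tcp_rot: [-3.074, -0.647, 0.002]
ft_force: [-0.6, -0.7, -1.3]
grip_width: 0.0193
finger_force: 68.3
```

Run:
```python
from h import *
go(.5264,-.0733,.18,1.499)
```

```text
at [0.6793 0.0143 0.2312] yaw 0.415 tilt 0.0015 | drz -13.55 dp -1.97 -2.92 1.02
```

Emit:
{"method": "servo_tool", "body": {"dp": [[0, 0, 0], [0, 0, 0], [0, 0, 0], [0, 0, 0], [0, 0, 0], [0, 0, 0], [0, 0, 0], [0, 0, 0], [0, 0, 0], [0, 0, 0], [0, 0, 0], [0, 0, 0], [0, 0, 0], [0, 0, 0], [-0.33, -0.49, 0], [-0.33, -0.49, 0], [-0.33, -0.49, 0], [-0.33, -0.49, 0], [-0.33, -0.48, 0], [-0.32, -0.48, 0]], "dr": [[0, 0, -0.97], [0, 0, -0.97], [0, 0, -0.97], [0, 0, -0.97], [0, 0, -0.97], [0, 0, -0.97], [0, 0, -0.97], [0, 0, -0.97], [0, 0, -0.97], [0, 0, -0.97], [0, 0, -0.97], [0, 0, -0.97], [0, 0, -0.97], [0, 0, -0.94], [0, 0, 0], [0, 0, 0], [0, 0, 0], [0, 0, 0], [0, 0, 0], [0, 0, 0]], "gripper": [-1, -1, -1, -1, -1, -1, -1, -1, -1, -1, -1, -1, -1, -1, -1, -1, -1, -1, -1, -1]}}

```text
time_s: 48.4
position: [0.5248, -0.0737, 0.2296]
tcp_rot: [-2.297, -2.138, 0.004]
ft_force: [-0.6, -0.2, -0.5]
grip_width: 0.0193
finger_force: 68.8
```

Emit:
{"method": "servo_tool", "body": {"dp": [[0, 0, 0.3], [0, 0, 0.4], [0, 0, 0.3], [0, 0, 0], [0, 0, 0], [0, 0, 0]], "dr": [[0, 0, 0], [0, 0, 0], [0, 0, 0], [0, 0, 0], [0, 0, 0], [0, 0, 0]], "gripper": [-1, -1, -1, -1, -1, -1]}}

```text
time_s: 49.0
position: [0.5277, -0.0735, 0.1829]
tcp_rot: [2.299, 2.14, 0.001]
ft_force: [0.1, 0.3, -0.4]
grip_width: 0.0194
finger_force: 68.9
```

Run:
```python
from h import *
go(.5264,-.0733,.1555,1.499)
```

```text
at [ 0.5277 -0.0735  0.1829] yaw 1.499 tilt 0.0010 | drz 0.00 dp 0.00 -0.03 0.55
```

Emit:
{"method": "servo_tool", "body": {"dp": [[0, -0.027, 0], [0, 0, 0.06], [0, 0, 0.1], [0, 0, 0.1], [0, 0, 0.1], [0, 0, 0.1], [0, 0, 0.07], [0, 0, 0.02], [0, 0, 0], [0, 0, 0]], "dr": [[0, 0, 0], [0, 0, 0], [0, 0, 0], [0, 0, 0], [0, 0, 0], [0, 0, 0], [0, 0, 0], [0, 0, 0], [0, 0, 0], [0, 0, 0]], "gripper": [-1, -1, -1, -1, -1, -1, -1, -1, -1, -1]}}

```text
time_s: 50.0
position: [0.5258, -0.0734, 0.1549]
tcp_rot: [2.3, 2.14, 0.0]
ft_force: [0.5, 0.7, -0.5]
grip_width: 0.0192
finger_force: 69.0
```

Emit:
{"method": "servo_tool", "body": {"dp": [[0, 0, 0], [0, 0, 0], [0, 0, 0], [0, 0, 0], [0, 0, 0], [0, 0, 0], [0, 0, 0], [0, 0, 0], [0, 0, 0], [0, 0, 0], [0, 0, 0], [0, 0, 0], [0, 0, 0], [0, 0, 0], [0, 0, 0], [0, 0, 0], [0, 0, 0], [0, 0, 0], [0, 0, 0], [0, 0, 0]], "dr": [[0, 0, 0.5], [0, 0, 0.9], [0, 0, 0.9], [0, 0, 0.9], [0, 0, 0.9], [0, 0, 0.9], [0, 0, 0.9], [0, 0, 0.9], [0, 0, 0.9], [0, 0, 0.9], [0, 0, 0.9], [0, 0, 0.9], [0, 0, 0.9], [0, 0, 0.9], [0, 0, 0.9], [0, 0, 0.9], [0, 0, 0.9], [0, 0, 0.9], [0, 0, 0.9], [0, 0, 0.9]], "gripper": [-1, -1, -1, -1, -1, -1, -1, -1, -1, -1, -1, -1, -1, -1, -1, -1, -1, -1, -1, -1]}}

```text
time_s: 52.0
position: [0.5264, -0.0735, 0.1552]
tcp_rot: [3.138, 0.138, 0.003]
ft_force: [1.8, 0.2, -2.3]
grip_width: 0.0189
finger_force: 68.8
```

Emit:
{"method": "servo_tool", "body": {"dp": [[0, 0, 0], [0, 0, 0], [0, 0, 0], [0, 0, 0], [0, 0, 0], [0, 0, 0], [0, 0, 0], [0, 0, 0], [0, 0, 0], [0, 0, 0]], "dr": [[0, 0, 0.6], [0, 0, 0.6], [0, 0, 0.6], [0, 0, 0.6], [0, 0, 0.6], [0, 0, 0.6], [0, 0, 0.6], [0, 0, 0.6], [0, 0, 0], [0, 0, 0]], "gripper": [-1, -1, -1, -1, -1, -1, -1, -1, -1, -1]}}

```text
time_s: 53.0
position: [0.5263, -0.0734, 0.1552]
tcp_rot: [-3.108, 0.456, -0.003]
ft_force: [4.0, 0.6, -1.8]
grip_width: 0.0193
finger_force: 68.8
```

Run:
```python
from h import *
go(.5264,-.0733,.155,-.072);print(ctrl.get_obs()["torque"])
```

```text
at [ 0.5263 -0.0734  0.1552] yaw -0.292 tilt 0.0019 | drz -2.74 dp 0.00 -0.00 0.00
[ 0.06985884 -0.64658114  0.50281012]
```

Torque is up to 0.5 N·m, so it's against the stop. A bit more to be sure, then back off and lift.

Emit:
{"method": "servo_tool", "body": {"dp": [[0, 0, 0], [0, 0, 0], [0, 0, 0]], "dr": [[0, 0, 0.4], [0, 0, 0], [0, 0, 0]], "gripper": [-1, -1, -1]}}

```text
time_s: 53.3
position: [0.5263, -0.0734, 0.1551]
tcp_rot: [-3.1, 0.506, -0.003]
ft_force: [3.5, 0.4, -2.0]
grip_width: 0.0194
finger_force: 69.1
```

Run:
```python
from h import *
go(.5264,-.0733,.155,-.072);print(ctrl.get_obs()["torque"])
```

```text
at [ 0.5263 -0.0734  0.1551] yaw -0.323 tilt 0.0017 | drz -3.14 dp 0.00 -0.00 0.00
[ 0.08486931 -0.79992172  0.85283147]
```

Emit:
{"method": "servo_tool", "body": {"dp": [[0, 0, 0], [0, 0, 0], [0, 0, 0], [0, 0, 0], [0, 0, 0], [0, 0, -0.1], [0, 0, -0.3], [0, 0, -0.3], [0, 0, -0.3], [0, 0, -0.3], [0, 0, -0.3], [0, 0, 0], [0, 0, 0]], "dr": [[0, 0, -0.8], [0, 0, -0.8], [0, 0, -0.8], [0, 0, -0.74], [0, 0, 0], [0, 0, 0], [0, 0, 0], [0, 0, 0], [0, 0, 0], [0, 0, 0], [0, 0, 0], [0, 0, 0], [0, 0, 0]], "gripper": [-1, -1, -1, -1, -1, -1, -1, -1, -1, -1, -1, -1, -1]}}

```text
time_s: 54.6
position: [0.5258, -0.0734, 0.2353]
tcp_rot: [3.139, -0.116, 0.001]
ft_force: [0.4, -0.0, -1.1]
grip_width: 0.0195
finger_force: 68.9
```

Run:
```python
from h import *
c=cam("wrist"); go(.6806,.0140,.235,.415)
cv2.imwrite("pics/w9.png",cv2.resize(c["color"][:,:,::-1],(800,600),interpolation=cv2.INTER_CUBIC))
```

```text
at [ 0.5254 -0.0733  0.2343] yaw -0.074 tilt 0.0009 | drz -6.11 dp 3.54 -0.35 -0.01
```

View pics/w9.png

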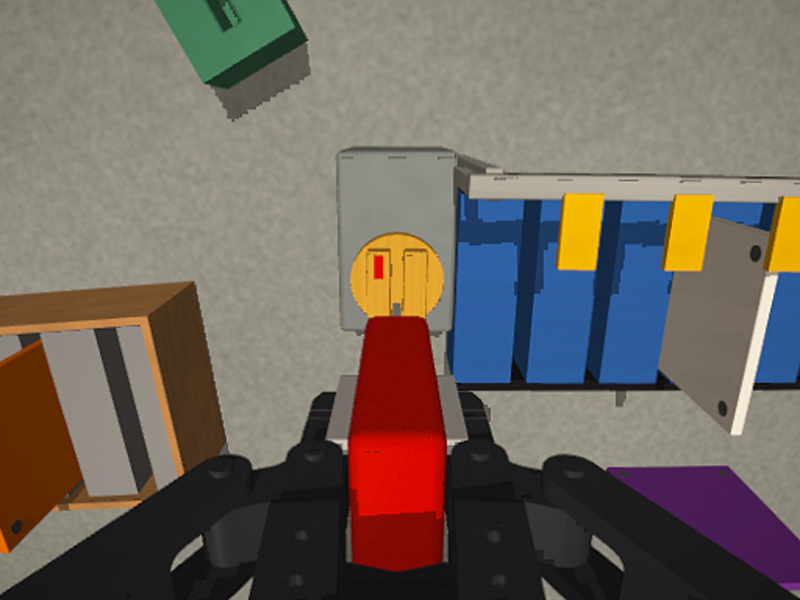

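The cam is locked again (slot along the rack's x, tabs over the slots), and the white panel is still in the rack. Next the key goes back to its stand.

Emit:
{"method": "servo_tool", "body": {"dp": [[0, 0, 0], [0, 0, 0], [0, 0, 0], [0, 0, 0], [0, 0, 0], [0, 0, 0], [0, 0, 0], [0.6, -0.06, 0], [0.6, -0.06, 0], [0.6, -0.06, 0], [0.6, -0.06, 0], [0.6, -0.06, 0], [0.54, -0.05, 0], [0, 0, 0.3], [0, 0, 0.5], [0, 0, 0.5], [0, 0, 0.3], [0, 0, 0], [0, 0, 0], [0, 0, 0]], "dr": [[0, 0, -0.87], [0, 0, -0.87], [0, 0, -0.87], [0, 0, -0.87], [0, 0, -0.87], [0, 0, -0.87], [0, 0, -0.89], [0, 0, 0], [0, 0, 0], [0, 0, 0], [0, 0, 0], [0, 0, 0], [0, 0, 0], [0, 0, 0], [0, 0, 0], [0, 0, 0], [0, 0, 0], [0, 0, 0], [0, 0, 0], [0, 0, 0]], "gripper": [-1, -1, -1, -1, -1, -1, -1, -1, -1, -1, -1, -1, -1, -1, -1, -1, -1, -1, -1, -1]}}

```text
time_s: 56.65
position: [0.6815, 0.0137, 0.1567]
tcp_rot: [3.073, 0.646, 0.004]
ft_force: [-0.2, 0.6, -1.0]
grip_width: 0.0193
finger_force: 68.9
```

Run:
```python
from h import *
go(.6806,.0140,.0832,.415)
```

```text
at [0.6815 0.0137 0.1567] yaw 0.415 tilt 0.0028 | drz -0.00 dp -0.01 -0.01 1.47
```

Emit:
{"method": "servo_tool", "body": {"dp": [[-0.015, -0.01, 0.3], [0, 0, 0.3], [0, 0, 0.2], [0, 0, 0.2], [0, 0, 0.2], [0, 0, 0.2], [0, 0, 0.07], [0, 0, 0], [0, 0, 0]], "dr": [[0, 0, 0], [0, 0, 0], [0, 0, 0], [0, 0, 0], [0, 0, 0], [0, 0, 0], [0, 0, 0], [0, 0, 0], [0, 0, 0]], "gripper": [-1, -1, -1, -1, -1, -1, -1, -1, -1]}}

```text
time_s: 57.55
position: [0.6802, 0.0141, 0.0831]
tcp_rot: [3.074, 0.647, 0.0]
ft_force: [-4.3, 0.6, 7.2]
grip_width: 0.0193
finger_force: 69.9
```

Emit:
{"method": "servo_tool", "body": {"dp": [[0, 0, 0], [0, 0, 0], [0, 0, 0], [0, 0, 0], [0, 0, 0], [0, 0, 0], [0, 0, -0.2], [0, 0, -0.5], [0, 0, -0.5], [0, 0, -0.5], [0, 0, -0.5], [0, 0, -0.5], [-0.5, 0, -0.5], [-0.5, 0, 0], [-0.5, 0, 0], [-0.5, 0, 0], [-0.5, 0, 0], [0, 0, 0], [0, 0, 0]], "dr": [[0, 0, 0], [0, 0, 0], [0, 0, 0], [0, 0, 0], [0, 0, 0], [0, 0, 0], [0, 0, 0], [0, 0, 0], [0, 0, 0], [0, 0, 0], [0, 0, 0], [0, 0, 0], [0, 0, 0], [0, 0, 0], [0, 0, 0], [0, 0, 0], [0, 0, 0], [0, 0, 0], [0, 0, 0]], "gripper": [0.3, 0.3, 0.3, 0.3, 0.3, 0.3, 0.3, 0.3, 0.3, 0.3, 0.3, 0.3, 0.3, 0.3, 0.3, 0.3, 0.3, 0.3, 0.3]}}

```text
time_s: 59.45
position: [0.5655, -0.0364, 0.2423]
tcp_rot: [3.074, 0.646, 0.003]
ft_force: [0.4, -0.5, 0.7]
grip_width: 0.0558
finger_force: 0.0
```

Run:
```python
from h import *
c=cam("wrist"); go(.68,.014,.25,.415)
s=cam("scene")["color"][100:300,90:390]
im=np.vstack([cv2.resize(c["color"],(400,300)),cv2.resize(s,(400,267))])
cv2.imwrite("pics/w10.png",im[:,:,::-1])
hsv=cv2.cvtColor(c["color"],cv2.COLOR_RGB2HSV); H,S,V=[hsv[:,:,i].astype(int) for i in range(3)]
red=((H<6)|(H>174))&(S>180)&(V>70)
m=cv2.connectedComponentsWithStats(red.astype(np.uint8)); k=1+np.argmax(m[2][1:,4])
for z0 in(.045,.055,.06): print(z0,fit([box(-.02,.02,-.01,.01,z0,z0+.074)],[(c,m[1]==k)],[.681,.014,.4]))
```

```text
at [ 0.5659 -0.0362  0.2421] yaw 0.415 tilt 0.0015 | drz -0.00 dp 2.49 0.00 -0.16
0.045 (array([0.68133578, 0.01558445, 0.42638379]), np.float64(0.039339237057220755))
0.055 (array([0.68075234, 0.01547402, 0.4293727 ]), np.float64(0.0769736842105263))
0.06 (array([0.68051786, 0.01489737, 0.42857839]), np.float64(0.09440051637889302))
```

View pics/w10.png

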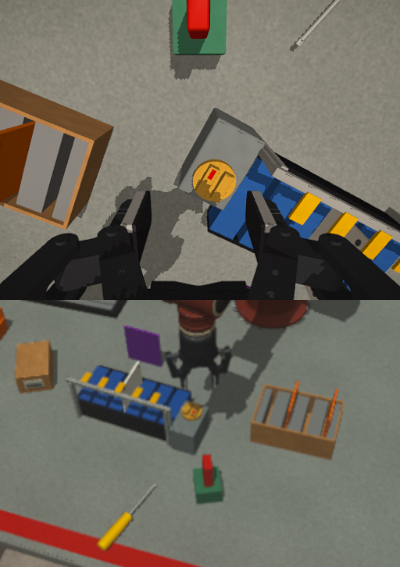

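The key stands home in its stand at (200,18), both orange panels stand in the carton, the white one is in the locked rack, and the gripper is clear of everything.

```bash
python3 -c "
from bench import ctrl
print(ctrl.close_job())"
```

```text
the job is handed in; nothing more can be done
None
```

The job is handed in (no verdict came back): both orange panels stand in the carton, the white one is in the relocked rack, the key is home in its stand, and the arm went near none of the bystanders.

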